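# Lay out the calibration gas line in flow order

## Task

Stand the calibration line parts in the tray's recesses in gas flow order: needle valve in the end recess nearest the gas bottle, filter bowl in the middle, flow meter in the end recess nearest the analyser. Seat the filter cap fully on top of the filter bowl, plug down in its mouth. Set parts down without dropping, never tip the flow meter over, and leave the leak spray, wrench and manometer where they are.

Things in the scene. Friction and masses are not known exactly. Their poses are not given: they have to be found in the camera images.
- tray: Fixed low tray, 90 (x) by 290 (y) mm, grey floor with aluminium lips, with three equal square recesses in a row along its y axis. Origin: centre of its underside, on the work surface; z up. Recess centres at tray (x, y) = (0, -100), (0, 0) and (0, +100) mm; each recess is 70 by 70 mm, its floor 4 mm and its lips 12 mm above the work surface.
- gas_bottle: Fixed white calibration gas bottle with a red shoulder and a brass and steel valve on top, 91 mm diameter, 290 mm tall. Stands beyond one end of the tray (its +y or -y end, it changes). Origin: centre of its underside.
- analyser: Fixed white portable analyser with a blue screen and black handles, 200 (x) by 160 (y) by 150 (z) mm; the handles stick out 27 mm more at its x faces. Stands beyond the other end of the tray. Origin: centre of its underside.
- valve: Loose needle valve: steel block 40 (x) by 28 (y) by 42 (z) mm, a brass port stub 18 mm in diameter standing out 6 mm from each y face at 18 mm height (40 mm over both), and above it a black round knob 28 mm in diameter from 52 to 66 mm height on a brass stem. The two x faces are plain: pinch it there, 40 mm wide. 0.25 kg. Origin: centre of its underside, z up.
- filter_bowl: Loose steel filter bowl: a plain round cup, 50 mm outer diameter, 55 mm tall, open at the top, wall 4 mm (mouth 42 mm across), floor 6 mm. 0.22 kg. Origin: centre of its underside, z up.
- filter_cap: Loose cap of the filter bowl, standing plug down: black plug below, 34 mm diameter and 8 mm high, tapered to 28 mm at its foot; steel flange 56 mm diameter, from 8 to 18 mm height; plain steel knob 24 mm diameter, from 18 to 48 mm height, to pinch. 0.12 kg. Origin: centre of the plug's underside, z up. Seated on the bowl, its flange rests on the rim and its origin is 47 mm above the bowl's origin.
- flow_meter: Loose upright flow meter: dark steel foot 40 by 40 by 14 mm, above it an aluminium column 32 by 32 mm up to 90 mm height with a white scale strip and a dark tube on its two x faces. 0.25 kg. Origin: centre of its underside, z up.
- leak_spray: Bystander, loose, to be left alone: small white spray bottle with a green band and grey spray head, 43 mm diameter, 110 mm tall, standing in the row among the parts. Origin: centre of its underside.
- wrench: Bystander, loose, to be left alone: steel wrench 160 mm long lying flat on the far side of the tray. Origin: mid-length on its underside; its x axis runs along it.
- manometer: Bystander, loose, to be left alone: black handheld pressure meter, 60 (x) by 120 (y) by 26 mm, lying flat on the far side of the tray. Origin: centre of its underside.
Mind the look-alikes: they are no part of the job. What is shaped like the filter_cap but brown or purple is not meant.

How it is judged:
By the outcome, as a careful person would: the job done as asked, in the order asked, and still so for the second after the job is handed in, with the robot touching nothing.
It also fails if it takes over 102 s, if anything falls off the work surface, if the arm or the gripper's body presses on something with over 40 N, if the wrist force passes 120 N, or if a joint passes its speed limit or range.

## Robot

A 6-joint arm with a two-finger parallel gripper is mounted at the origin on the work surface. World frame = base frame: x ahead of the robot, y to its left, z up, the work surface at z = 0. Lengths are in mm, angles in rad, forces in N, time in s.
With the tool pointing down it reaches from about 350 to 875 mm from the base axis. Payload 4.2 kg.
Tool frame: the origin (TCP) lies midway between the tips of the shut fingers; the grasp point (between the pads) lies 19 mm behind it; z points along the fingers, y is the direction in which the jaws open and shut (so a half turn about z gives the same grasp; the last joint's range is limited). The gripper opens to 85 mm and grips with 20 to 120 N. Pads are 22 mm wide; open, the fingers measure 114 mm over their backs; the gripper's body (76 mm by 85 mm) begins 54 mm behind the grasp point. The pads swing forward as they close: fully open they stand 13 mm farther back than shut.
Start: joints at [1.376, 0.385, 0.008, 0, -1.194, -0.259], TCP at [273.956, 561.736, 231.312] pointing down, gripper open.
Joint ranges: [-3.14, 3.14], [-1.21, 2.06], [-1.07, 1.41], [-3.16, 2.05], [-2.99, -0.16], [-3.1, 3.1]. Speed limits (rad/s): [2.79, 2.79, 3.14, 3.14, 3.14, 3.14].

## Interface

Orientations are given as a unit quaternion [x, y, z, w].
In Python, from bench import arm gives the robot as it stands.
- The arm moves only by the tool servo_tool, never from a script. Its argument "rows" is a list of rows, each an object of numbers: "fingers": the finger opening in cm, from 0 to 8.54; "x", "y", "z": the shift along the tool's x, y, z in cm; "turn": the turn about the tool's z in degrees. A call has 1 to 10 rows; each row shifts and turns the commanded pose from where the row before left it, along the tool's axes as they then stand; what a row does not reach is not made up. A row lasts 1/12 s, in which the tool goes at most 41.7 mm and 7.16 degrees, less where a joint would pass 70% of its speed; a pose out of reach is approached as far as the arm can. A call is refused whole if a number of a shift passes 4.17 or a number of a turn 7.16, either way. A call with a gripper value outside its range is refused whole. The fingers move at their own pace and stop on an object; the grip force is fixed at half the most. Time passes only in rows, so rows that do not move let the fingers close. It gives the time, the measured TCP pose, the force and the opening at its end, in the units of the state.
- arm.read_state(): the state, without advancing time (a new reading comes with each control period).
- arm.get_image(name): name is "side" or "top"; returns (picture, depth): 384x512x3 uint8, red, green, blue; 384x512 float32, mm along the optical axis (not along the pixel's ray), 0 where there is no reading.
- arm.camera_model(name): a dict with "fx", "fy", "cx", "cy" (pixels), "pose" (4x4, takes a point from camera to world coordinates). Camera axes: x right, y down, z forward; pixel columns grow to the right and rows downward; lengths in mm; the calibration is good to about 2 mm. A picture is of the moment at which its call begins. camera_model takes no time and is no camera call.
- arm.job_done(): hands the job in, once; it reports no verdict.
The state is a dict: "clock": time; "joints": joint angles; "joint_vel": joint speeds; "joint_efforts": joint torques, N m; "position": TCP position; "ee_rot": TCP orientation; "contact_force": force on the tool from outside, world axes, zero at the start; "wrist_torque": the same for the moment, N m; "gripper_width": finger opening in mm.
Only numpy, scipy, OpenCV 4.12 (cv2) and the standard library are available. Lean on these libraries where they do the work, as an engineer would, in place of code of your own. Each camera call takes 0.05 s, during which the arm holds its last target.

## Working session

There is one attempt and no reset: what is moved stays moved. The work goes in short steps, Python scripts to look and compute and a tool call to move; the robot and the scene stay as the last step left them, time stands still between calls to the robot, and variables do not carry over. Pictures are saved under pics/ and viewed, and the job is handed in when it is done.

Besides the shell and the picture viewer there is one more tool, called after "Request:" as name(argument=value, ...) on one line, values as JSON. servo_tool: Moves the arm, as the interface text tells. Its arguments: {"type":"object","properties":{"rows":{"type":"array","items":{"type":"object","properties":{"fingers":{"type":"number"},"x":{"type":"number"},"y":{"type":"number"},"z":{"type":"number"},"turn":{"type":"number"}}}}},"required":["rows"]}

```bash
ls; mkdir -p pics
cat > h.py <<'E'
import numpy as np, cv2
from bench import arm
def grab(n,tag):
    im,d=arm.get_image(n); np.savez(f'pics/{tag}_{n}.npz',im=im,d=d); cv2.imwrite(f'pics/{tag}_{n}.png',im[:,:,::-1]); return im,d
def load(n,tag):
    z=np.load(f'pics/{tag}_{n}.npz'); return z['im'],z['d']
def world(n,d):
    c=arm.camera_model(n); v,u=np.mgrid[:d.shape[0],:d.shape[1]]
    P=np.stack([(u-c['cx'])/c['fx']*d,(v-c['cy'])/c['fy']*d,d,np.ones_like(d)],-1)
    return (P@np.array(c['pose']).T)[...,:3]
def ray(n,u,v,z):
    c=arm.camera_model(n);T=np.array(c['pose'])
    r=T[:3,:3]@np.array([(u-c['cx'])/c['fx'],(v-c['cy'])/c['fy'],1]); o=T[:3,3]
    return o+r*(z-o[2])/r[2]
E
python3 - <<'E'
from h import *
for n in('top','side'):
    grab(n,'a'); print(n,arm.camera_model(n))
print(arm.read_state())
E
```

```text
pics
top {'fx': 433.60623671294536, 'fy': 433.60623671294536, 'cx': 255.28102036890314, 'cy': 188.72284171820527, 'pose': array([[ 1.31047838e-02, -9.92913528e-01,  1.18114311e-01,
         4.16092800e+02],
       [-9.99572816e-01, -1.60947116e-02, -2.43956147e-02,
         6.15847834e+00],
       [ 2.61237516e-02, -1.17744156e-01, -9.92700289e-01,
         1.12546285e+03],
       [ 0.00000000e+00,  0.00000000e+00,  0.00000000e+00,
         1.00000000e+00]])}
side {'fx': 417.89846750477557, 'fy': 417.89846750477557, 'cx': 261.5335298791742, 'cy': 192.79267277666327, 'pose': array([[-9.99828352e-01, -1.70318512e-02,  7.29268840e-03,
         5.33628493e+02],
       [-1.57424462e-02,  5.73405222e-01, -8.19120642e-01,
         8.47114681e+02],
       [ 9.76947530e-03, -8.19094846e-01, -5.73574921e-01,
         6.15693511e+02],
       [ 0.00000000e+00,  0.00000000e+00,  0.00000000e+00,
         1.00000000e+00]])}
{'clock': 0.1, 'joints': array([ 1.37562173e+00,  3.85450710e-01,  6.76984939e-03, -4.25163248e-04,
       -1.19402133e+00, -2.58583653e-01]), 'joint_vel': array([ 0.00232233, -0.00056534,  0.0014184 ,  0.00157113,  0.00018431,
        0.00079987]), 'joint_efforts': array([-4.74136596e-04, -3.93318665e+01,  1.88928562e+01,  4.19795707e+00,
       -2.60819812e-03,  5.46583877e-06]), 'position': array([273.73343731, 561.28295916, 230.35280115]), 'ee_rot': array([ 9.74355042e-01, -2.25014013e-01, -1.67289231e-04,  9.58715148e-04]), 'contact_force': array([ 0.53786699, -0.8124096 ,  0.39027589]), 'wrist_torque': array([ 0.02928892, -0.00327945,  0.03436389]), 'gripper_width': 85.46181405216461}
```

View pics/a_top.png

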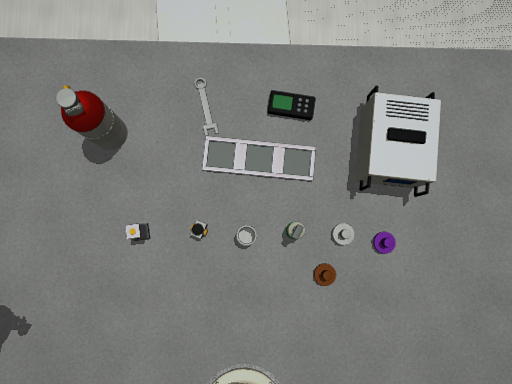

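View pics/a_side.png

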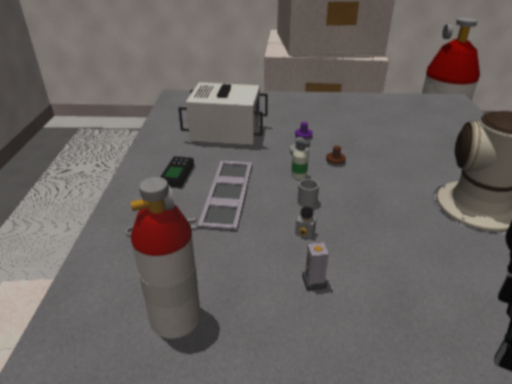

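The top view shows the gas bottle at (85,110), the +y side, and the analyser at (405,140), the −y side. The tray is at (260,158). In the row are the flow meter (135,232), valve (199,229), bowl (246,236), spray (296,230) and steel cap (343,234). The purple (385,243) and brown (325,274) caps are decoys. Next I'll measure.

Run:
```python
from h import *
im,d=load('top','a'); W=world('top',d)
crop=im[200:300,100:410]; cv2.imwrite('pics/c1.png',cv2.resize(crop,(775,250),interpolation=cv2.INTER_CUBIC)[:,:,::-1])
c2=im[125:190,190:330]; cv2.imwrite('pics/c2.png',cv2.resize(c2,(770,358),interpolation=cv2.INTER_CUBIC)[:,:,::-1])
c2=im[210:260,110:270]; cv2.imwrite('pics/c3.png',cv2.resize(c2,(800,250),interpolation=cv2.INTER_CUBIC)[:,:,::-1])
h=W[...,2]; print('table z',np.median(h[300:340,150:350]))
m=((h>8)&(W[...,0]>250)&(W[...,0]<700)&(d>0)).astype(np.uint8)
n,l,s,c=cv2.connectedComponentsWithStats(m)
for i in range(1,n):
    if s[i,4]<30: continue
    z=h[l==i]; zt=np.percentile(z,95)
    q=(l==i)&(h>zt-6)
    print(i,s[i],c[i].round(1),'ztop',zt.round(1),'topcenter',W[q].mean(0).round(1),'mid',((W[q].min(0)+W[q].max(0))/2).round(1),'ext',np.ptp(W[q][:,:2],axis=0).round(0))
```

```text
table z -1.097032920590891
1 [  56   93   72   56 2211] [ 91.3 121.1] ztop 289.1 topcenter [686.8 360.  288.7] mid [685.8 360.8 288.1] ext [28. 39.]
2 [ 355  121   85   76 5136] [398.  154.4] ztop 148.4 topcenter [ 663.6 -367.5  148.3] mid [ 624.7 -351.7  148.1] ext [117. 128.]
5 [ 202  133  114   48 1562] [258.  157.8] ztop 14.7 topcenter [630.2 -28.7  11.6] mid [632.7 -29.5  13.3] ext [117. 295.]
33 [191 220  17  19 229] [198.9 228.9] ztop 67.5 topcenter [442.7 120.3  65.3] mid [442.8 120.3  65.6] ext [27. 25.]
34 [125 223  25  18 349] [137.4 231.3] ztop 91.7 topcenter [434.5 269.2  89.3] mid [434.2 269.6  90.4] ext [33. 37.]
35 [286 222  19  18 263] [295.2 230. ] ztop 110.6 topcenter [ 437.3 -117.9  108.7] mid [ 436.8 -118.   108.8] ext [33. 24.]
36 [333 223  22  22 383] [343.2 233.5] ztop 47.9 topcenter [ 436.6 -247.6   46.5] mid [ 435.9 -247.4   47.6] ext [22. 22.]
37 [237 225  20  20 118] [246.8 234.3] ztop 56.9 topcenter [4.308e+02 4.000e-01 5.380e+01] mid [430.1  -0.   54.4] ext [47. 47.]
42 [374 232  22  21 379] [384.3 242. ] ztop 47.8 topcenter [ 416.  -353.2   46.3] mid [ 416.2 -353.6   46.6] ext [20. 25.]
49 [314 263  22  23 392] [324.7 274. ] ztop 47.7 topcenter [ 333.8 -199.3   46.3] mid [ 333.6 -199.    46. ] ext [20. 22.]
```

Run:
```python
from h import *
im,d=load('side','a')
c2=im[110:300,180:350]; cv2.imwrite('pics/c4.png',cv2.resize(c2,(537,600),interpolation=cv2.INTER_CUBIC)[:,:,::-1])
```

```text
(no output)
```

View pics/c3.png

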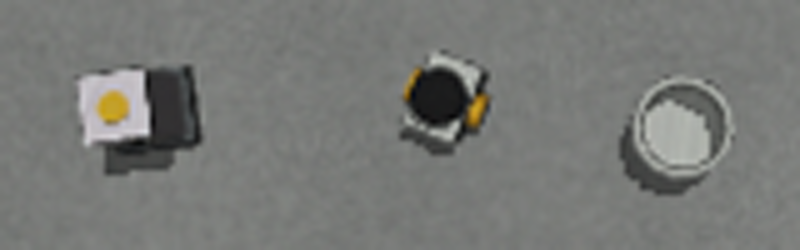

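View pics/c2.png

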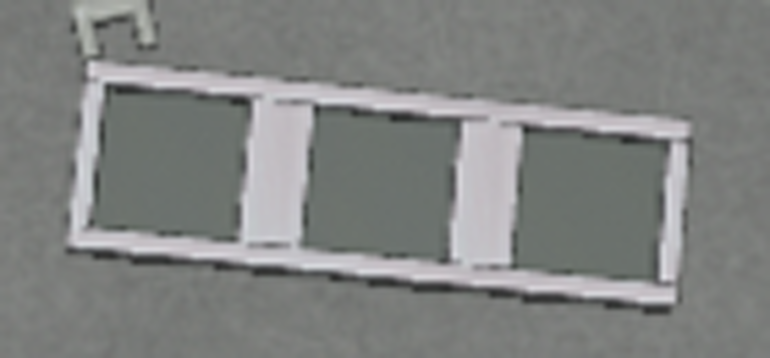

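View pics/c4.png

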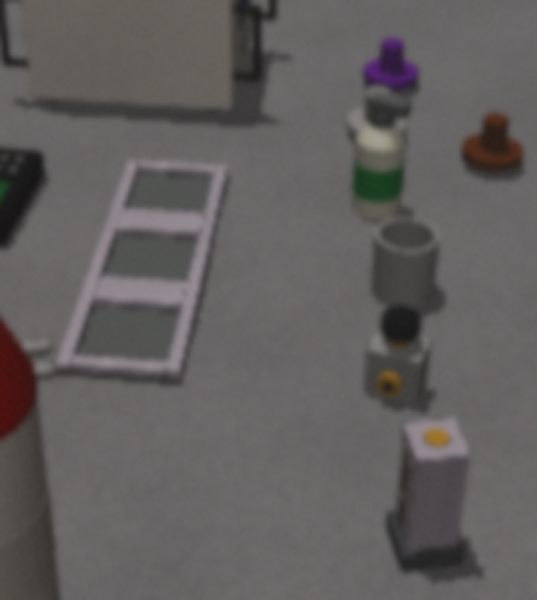

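Run:
```python
from h import *
im,d=load('top','a'); W=world('top',d); hsv=cv2.cvtColor(im,cv2.COLOR_RGB2HSV)
def near(c,r): return np.hypot(W[...,0]-c[0],W[...,1]-c[1])<r
# tray: bright lip pixels, ray to z=12
mask=((im.min(2)>150)&(W[...,0]>560)&(W[...,0]<700)&(abs(W[...,1]+29)<160)&(W[...,2]<25)).astype(np.uint8)
n,l,s,c=cv2.connectedComponentsWithStats(mask); k=1+np.argmax(s[1:,4]); 
ct,hier=cv2.findContours((l==k).astype(np.uint8),cv2.RETR_CCOMP,cv2.CHAIN_APPROX_NONE)
for cc,hh in zip(ct,hier[0]):
    if cv2.contourArea(cc)<200: continue
    p=np.array([ray('top',u,v,12)[:2] for u,v in cc[:,0]],np.float32)
    print('tray contour','outer' if hh[3]<0 else 'hole',cv2.minAreaRect(p))
# valve block
v=(442.7,120.3)
q=near(v,40)&(W[...,2]>36)&(W[...,2]<47); p=W[q][:,:2].astype(np.float32); print('valve top',len(p),cv2.minAreaRect(p),W[q].mean(0))
br=near(v,45)&(hsv[...,0]>10)&(hsv[...,0]<30)&(hsv[...,1]>120)
n,l,s,c=cv2.connectedComponentsWithStats(br.astype(np.uint8))
for i in range(1,n): print('brass',s[i],c[i],ray('top',*c[i],20), np.median(W[l==i],axis=0))
# flow meter
f=(434.5,269.3)
q=near(f,60)&(W[...,2]>85); print('fm',cv2.minAreaRect(W[q][:,:2].astype(np.float32)))
y=near(f,60)&(hsv[...,0]>15)&(hsv[...,0]<35)&(hsv[...,1]>150); vv,uu=np.nonzero(y); print('fm dot',ray('top',uu.mean(),vv.mean(),91))
# bowl rim by color/hz
q=near((430.5,0),32)&(W[...,2]>50); print('bowl',q.sum(),cv2.minEnclosingCircle(W[q][:,:2].astype(np.float32)))
q=near((436,-247),20)&(W[...,2]>42); print('cap knob',cv2.minEnclosingCircle(W[q][:,:2].astype(np.float32)))
q=near((436,-247),35)&(W[...,2]>12)&(W[...,2]<23); print('cap flange',cv2.minEnclosingCircle(W[q][:,:2].astype(np.float32)))
S,ds=load('side','a'); W=world('side',ds)
for nm,c,lo,hi in(('valveknob',v,60,70),('fm',f,86,95),('bowl',(430.5,0),50,60),('capknob',(436,-247),42,52)):
    q=near(c,40)&(W[...,2]>lo)&(W[...,2]<hi); 
    if q.sum()>4: p=W[q]; print('side',nm,q.sum(),p.mean(0).round(1),cv2.minAreaRect(p[:,:2].astype(np.float32)))
```

```text
tray contour outer ((630.4193725585938, -29.4730224609375), (288.4818420410156, 89.0521011352539), 85.32898712158203)
tray contour hole ((630.0390625, -33.86812973022461), (85.25115966796875, 76.52427673339844), 85.30421447753906)
tray contour hole ((638.3809814453125, 70.46649169921875), (78.73759460449219, 76.63514709472656), 85.266845703125)
valve top 78 ((442.7454833984375, 120.19995880126953), (27.492183685302734, 39.842491149902344), 69.1546859741211) [442.6083624  117.74693416  40.9596605 ]
brass [191 224   3   6   8] [191.875 226.375] [449.01084089 138.33578462  20.        ] [448.58343692 137.51518467  23.7734201 ]
brass [203 229   5   6  19] [204.84210526 231.42105263] [436.74111052 105.24850231  20.        ] [437.63413824 104.52109792  24.5071246 ]
fm ((435.043212890625, 269.0394287109375), (32.20863342285156, 33.06502151489258), 11.308380126953125)
fm dot [434.18854716 269.99313816  91.        ]
bowl 901 ((429.6270751953125, 0.3256223797798157), 24.687990188598633)
cap knob ((436.0728454589844, -248.26974487304688), 11.912557601928711)
cap flange ((436.7248229980469, -248.02378845214844), 28.06611442565918)
side valveknob 91 [441.7 123.7  64. ] ((441.76617431640625, 122.21794128417969), (27.746177673339844, 24.010107040405273), 88.15536499023438)
side fm 219 [433.9 272.1  88.7] ((433.5666809082031, 270.9596252441406), (32.086997985839844, 33.43427658081055), 8.412636756896973)
side bowl 82 [426.8   2.9  52.5] ((427.24737548828125, 1.3364715576171875), (49.38814926147461, 47.41725540161133), 73.38322448730469)
side capknob 16 [ 436.1 -251.2   45.3] ((437.76519775390625, -251.52239990234375), (24.34783363342285, 14.254230499267578), 29.81807518005371)
```

Request:
servo_tool(rows=[{"turn": 7, "z": 0.5}, {"turn": 7, "z": 0.5}, {"turn": 7, "z": 0.5}, {"turn": 7, "z": 0.5}, {"turn": 7, "z": 0.5}, {"turn": 7, "z": 0.5}, {"turn": 7, "z": 0.5}, {"turn": 7, "z": 0.5}, {"turn": 7, "z": 0.5}, {"turn": 7, "z": 0.5}])

```text
invalid input at $.rows[0]: expected keys fingers, x, y, z, turn
```

```bash
cat >> h.py <<'E'
from scipy.spatial.transform import Rotation as R
def go(x,y,z,yaw=None):
    s=arm.read_state(); r=R.from_quat(s['ee_rot']); M=r.as_matrix(); p=np.array(s['position'])
    ty=np.degrees(np.arctan2(M[1,1],M[0,1]))
    print('t',round(s['clock'],2),'pos',p.round(1),'yaw(toolY)',round(ty,1),'tilt',round(np.degrees(np.arccos(-M[2,2])),2),'F',np.round(s['contact_force'],1),'w',round(s['gripper_width'],1),'j',np.round(s['joints'],2))
    dz=(ty-(yaw if yaw is not None else ty)+90)%180-90
    # turn first, then shift in the turned frame
    M2=M@R.from_euler('z',dz,degrees=True).as_matrix()
    print('turn first',round(dz,1),'then shift cm (tool axes)',(M2.T@(np.array([x,y,z])-p)/10).round(2))
E
cat > g.py <<'E'
import sys
from h import go
go(*map(float,sys.argv[1:]))
E
python3 g.py 442.5 120.8 120 160
```

```text
t 0.1 pos [273.7 561.3 230.4] yaw(toolY) -116.0 tilt 0.11 F [ 0.5 -0.8  0.4] w 85.5 j [ 1.38  0.39  0.01 -0.   -1.19 -0.26]
turn first 84.0 then shift cm (tool axes) [ 35.6  -30.93  11.1 ]
```

Request:
servo_tool(rows=[{"fingers": 8.5, "x": 0, "y": 0, "z": 0.5, "turn": 7}, {"fingers": 8.5, "x": 0, "y": 0, "z": 0.5, "turn": 7}, {"fingers": 8.5, "x": 0, "y": 0, "z": 0.5, "turn": 7}, {"fingers": 8.5, "x": 0, "y": 0, "z": 0.5, "turn": 7}, {"fingers": 8.5, "x": 0, "y": 0, "z": 0.5, "turn": 7}, {"fingers": 8.5, "x": 0, "y": 0, "z": 0.5, "turn": 7}, {"fingers": 8.5, "x": 0, "y": 0, "z": 0.5, "turn": 7}, {"fingers": 8.5, "x": 0, "y": 0, "z": 0.5, "turn": 7}, {"fingers": 8.5, "x": 0, "y": 0, "z": 0.5, "turn": 7}, {"fingers": 8.5, "x": 0, "y": 0, "z": 0.5, "turn": 7}])

```text
clock: 0.93
position: [273.8, 561.4, 180.4]
ee_rot: [-0.667, 0.745, -0.0, -0.001]
contact_force: [0.1, -0.5, 0.9]
gripper_width: 85.2
```

```bash
python3 g.py 442.5 120.8 120 160
```

```text
t 0.93 pos [273.8 561.4 180.4] yaw(toolY) 173.6 tilt 0.08 F [ 0.1 -0.5  0.9] w 85.2 j [ 1.38  0.42 -0.07 -0.   -1.08 -1.49]
turn first 13.6 then shift cm (tool axes) [ 35.62 -30.92   6.09]
```

Request:
servo_tool(rows=[{"fingers": 8.5, "x": 0, "y": 0, "z": 0, "turn": 6.8}, {"fingers": 8.5, "x": 0, "y": 0, "z": 0, "turn": 6.8}, {"fingers": 8.5, "x": 2.4, "y": -2.1, "z": 0, "turn": 0}, {"fingers": 8.5, "x": 2.4, "y": -2.1, "z": 0, "turn": 0}, {"fingers": 8.5, "x": 2.4, "y": -2.1, "z": 0, "turn": 0}, {"fingers": 8.5, "x": 2.4, "y": -2.1, "z": 0, "turn": 0}, {"fingers": 8.5, "x": 2.4, "y": -2.1, "z": 0, "turn": 0}, {"fingers": 8.5, "x": 2.4, "y": -2.1, "z": 0, "turn": 0}, {"fingers": 8.5, "x": 2.4, "y": -2.1, "z": 0, "turn": 0}, {"fingers": 8.5, "x": 2.4, "y": -2.1, "z": 0, "turn": 0}])

```text
clock: 1.77
position: [367.9, 322.8, 181.0]
ee_rot: [-0.577, 0.817, -0.0, -0.0]
contact_force: [1.0, 0.1, -0.3]
gripper_width: 84.9
```

```bash
python3 g.py 442.5 120.8 120 160
```

```text
t 1.77 pos [367.9 322.8 181. ] yaw(toolY) 160.4 tilt 0.04 F [ 1.   0.1 -0.3] w 84.9 j [ 1.05  0.2  -0.39 -0.   -0.98 -1.39]
turn first 0.4 then shift cm (tool axes) [ 16.42 -13.92   6.11]
```

Request:
servo_tool(rows=[{"fingers": 8.5, "x": 2, "y": -1.7, "z": 0, "turn": 0}, {"fingers": 8.5, "x": 2, "y": -1.7, "z": 0, "turn": 0}, {"fingers": 8.5, "x": 2, "y": -1.7, "z": 0.5, "turn": 0}, {"fingers": 8.5, "x": 2, "y": -1.7, "z": 1, "turn": 0}, {"fingers": 8.5, "x": 2, "y": -1.7, "z": 1, "turn": 0}, {"fingers": 8.5, "x": 2, "y": -1.7, "z": 1, "turn": 0}, {"fingers": 8.5, "x": 2, "y": -1.7, "z": 1, "turn": 0}, {"fingers": 8.5, "x": 2, "y": -1.7, "z": 1, "turn": 0}, {"fingers": 8.5, "x": 0, "y": 0, "z": 0, "turn": 0}, {"fingers": 8.5, "x": 0, "y": 0, "z": 0, "turn": 0}])

```text
clock: 2.6
position: [442.0, 126.8, 125.5]
ee_rot: [-0.575, 0.818, 0.0, -0.001]
contact_force: [1.1, 0.7, 0.8]
gripper_width: 84.9
```

```bash
python3 g.py 442.5 120.8 120 160
```

```text
t 2.6 pos [442.  126.8 125.5] yaw(toolY) 160.2 tilt 0.12 F [1.1 0.7 0.8] w 84.9 j [ 0.63  0.22 -0.53 -0.   -0.82 -0.98]
turn first 0.2 then shift cm (tool axes) [ 0.54 -0.25  0.55]
```

Request:
servo_tool(rows=[{"fingers": 8.5, "x": 0.5, "y": -0.2, "z": 1, "turn": 0}, {"fingers": 8.5, "x": 0, "y": 0, "z": 2, "turn": 0}, {"fingers": 8.5, "x": 0, "y": 0, "z": 0, "turn": 0}, {"fingers": 8.5, "x": 0, "y": 0, "z": 0, "turn": 0}])

```text
clock: 2.93
position: [442.1, 123.2, 96.2]
ee_rot: [-0.577, 0.817, -0.0, -0.001]
contact_force: [0.5, 0.6, 0.7]
gripper_width: 85.1
```

Run:
```python
from h import *
go(442.5,120.8,13,160)
for n in('side','top'): grab(n,'b')
im,_=load('side','b'); im2,_=load('top','b')
a=cv2.resize(im[150:310,230:400],(400,376)); b=cv2.resize(im2[170:290,120:260],(400,343))
b=cv2.copyMakeBorder(b,0,33,0,0,cv2.BORDER_CONSTANT); cv2.imwrite('pics/b.png',np.hstack([a,b])[:,:,::-1])
```

```text
t 2.93 pos [442.1 123.2  96.2] yaw(toolY) 160.5 tilt 0.09 F [0.5 0.6 0.7] w 85.1 j [ 0.63  0.26 -0.57  0.   -0.74 -0.97]
turn first 0.5 then shift cm (tool axes) [ 0.2  -0.13  8.32]
```

View pics/b.png

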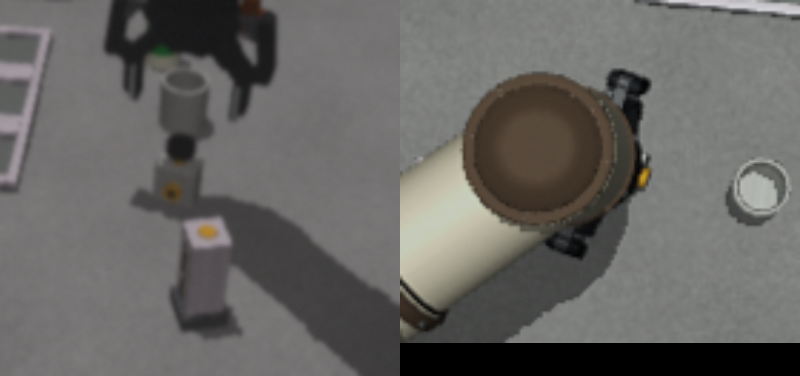

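Side view: the fingers straddle the valve, at (130,80) and (240,105) around (180,150). I'll descend.

Request:
servo_tool(rows=[{"fingers": 8.5, "x": 0.2, "y": -0.1, "z": 1.4, "turn": 0}, {"fingers": 8.5, "x": 0, "y": 0, "z": 1.4, "turn": 0}, {"fingers": 8.5, "x": 0, "y": 0, "z": 1.4, "turn": 0}, {"fingers": 8.5, "x": 0, "y": 0, "z": 1.4, "turn": 0}, {"fingers": 8.5, "x": 0, "y": 0, "z": 1.4, "turn": 0}, {"fingers": 8.5, "x": 0, "y": 0, "z": 1.3, "turn": 0}, {"fingers": 8.5, "x": 0, "y": 0, "z": 0, "turn": 0}, {"fingers": 8.5, "x": 0, "y": 0, "z": 0, "turn": 0}])

```text
clock: 3.7
position: [443.1, 121.1, 13.8]
ee_rot: [-0.577, 0.817, -0.0, 0.0]
contact_force: [0.9, 0.0, 1.1]
gripper_width: 84.7
```

```bash
python3 g.py 442.5 120.8 13 160
```

```text
t 3.7 pos [443.1 121.1  13.8] yaw(toolY) 160.5 tilt 0.02 F [0.9 0.  1.1] w 84.7 j [ 0.62  0.41 -0.65  0.   -0.51 -0.96]
turn first 0.5 then shift cm (tool axes) [0.05 0.05 0.08]
```

Request:
servo_tool(rows=[{"fingers": 3, "x": 0, "y": 0, "z": 0, "turn": 0}, {"fingers": 3, "x": 0, "y": 0, "z": 0, "turn": 0}, {"fingers": 3, "x": 0, "y": 0, "z": 0, "turn": 0}, {"fingers": 3, "x": 0, "y": 0, "z": 0, "turn": 0}, {"fingers": 3, "x": 0, "y": 0, "z": 0, "turn": 0}, {"fingers": 3, "x": 0, "y": 0, "z": 0, "turn": 0}, {"fingers": 3, "x": 0, "y": 0, "z": 0, "turn": 0}, {"fingers": 3, "x": 0, "y": 0, "z": 0, "turn": 0}])

```text
clock: 4.37
position: [443.2, 120.9, 14.3]
ee_rot: [-0.577, 0.817, -0.0, 0.001]
contact_force: [-0.9, -0.4, 6.3]
gripper_width: 39.0
```

Request:
servo_tool(rows=[{"fingers": 0, "x": 0, "y": 0, "z": -0.5, "turn": 0}, {"fingers": 0, "x": 0, "y": 0, "z": -1, "turn": 0}, {"fingers": 0, "x": 0, "y": 0, "z": -1.5, "turn": 0}, {"fingers": 0, "x": 0, "y": 0, "z": -1.5, "turn": 0}, {"fingers": 0, "x": 0, "y": 0, "z": -1.5, "turn": -4}, {"fingers": 0, "x": 0, "y": 0, "z": -1, "turn": -4}, {"fingers": 0, "x": 0, "y": 0, "z": -0.5, "turn": -4}, {"fingers": 0, "x": 0, "y": 0, "z": 0, "turn": -3}, {"fingers": 0, "x": 0, "y": 0, "z": 0, "turn": 0}])

```text
clock: 5.12
position: [442.4, 120.4, 88.7]
ee_rot: [-0.678, 0.735, 0.0, 0.0]
contact_force: [0.1, 0.2, -2.7]
gripper_width: 38.9
```

```bash
python3 g.py 638.6 70.2 60 175.3
```

```text
t 5.12 pos [442.4 120.4  88.7] yaw(toolY) 175.4 tilt 0.03 F [ 0.1  0.2 -2.7] w 38.9 j [ 0.62  0.27 -0.58 -0.   -0.72 -0.7 ]
turn first 0.1 then shift cm (tool axes) [  3.4  -19.97   2.86]
```

Request:
servo_tool(rows=[{"fingers": 0, "x": 0.2, "y": -1, "z": 0, "turn": 0}, {"fingers": 0, "x": 0.4, "y": -2.5, "z": 0, "turn": 0}, {"fingers": 0, "x": 0.4, "y": -2.5, "z": 0, "turn": 0}, {"fingers": 0, "x": 0.4, "y": -2.5, "z": 0, "turn": 0}, {"fingers": 0, "x": 0.4, "y": -2.5, "z": 0, "turn": 0}, {"fingers": 0, "x": 0.4, "y": -2.5, "z": 0, "turn": 0}, {"fingers": 0, "x": 0.4, "y": -2.5, "z": 0.5, "turn": 0}, {"fingers": 0, "x": 0.4, "y": -2.5, "z": 0.8, "turn": 0}, {"fingers": 0, "x": 0.4, "y": -1.5, "z": 0.7, "turn": 0}, {"fingers": 0, "x": 0, "y": 0, "z": 0, "turn": 0}])

```text
clock: 5.95
position: [641.3, 68.8, 65.2]
ee_rot: [-0.677, 0.736, 0.0, -0.001]
contact_force: [0.3, 0.8, -2.8]
gripper_width: 38.8
```

Request:
servo_tool(rows=[{"fingers": 0, "x": 0, "y": 0, "z": 0, "turn": 0}])

```text
clock: 6.03
position: [639.1, 69.5, 66.2]
ee_rot: [-0.677, 0.736, 0.001, -0.002]
contact_force: [-0.3, 0.6, -3.9]
gripper_width: 39.1
```

```bash
python3 g.py 638.6 70.2 18 175.3
```

```text
t 6.03 pos [639.1  69.5  66.2] yaw(toolY) 175.3 tilt 0.21 F [-0.3  0.6 -3.9] w 39.1 j [ 0.36  0.57 -0.14 -0.   -0.87 -0.44]
turn first -0.0 then shift cm (tool axes) [-0.07  0.04  4.82]
```

Request:
servo_tool(rows=[{"fingers": 0, "x": 0, "y": 0, "z": 0.8, "turn": 0}, {"fingers": 0, "x": 0, "y": 0, "z": 0.8, "turn": 0}, {"fingers": 0, "x": 0, "y": 0, "z": 0.8, "turn": 0}, {"fingers": 0, "x": 0, "y": 0, "z": 0.8, "turn": 0}, {"fingers": 0, "x": 0, "y": 0, "z": 0.7, "turn": 0}, {"fingers": 0, "x": 0, "y": 0, "z": 0.4, "turn": 0}, {"fingers": 0, "x": 0, "y": 0, "z": 0.2, "turn": 0}, {"fingers": 0, "x": 0, "y": 0, "z": 0, "turn": 0}, {"fingers": 0, "x": 0, "y": 0, "z": 0, "turn": 0}])

```text
clock: 6.78
position: [639.6, 70.7, 23.5]
ee_rot: [-0.678, 0.735, -0.0, 0.0]
contact_force: [0.3, 0.3, -2.4]
gripper_width: 39.4
```

```bash
python3 g.py 638.6 70.2 18 175.3
```

```text
t 6.78 pos [639.6  70.7  23.5] yaw(toolY) 175.4 tilt 0.02 F [ 0.3  0.3 -2.4] w 39.4 j [ 0.36  0.62 -0.17  0.   -0.78 -0.44]
turn first 0.1 then shift cm (tool axes) [0.06 0.09 0.55]
```

Request:
servo_tool(rows=[{"fingers": 0, "x": 0, "y": 0, "z": 0.2, "turn": 0}, {"fingers": 0, "x": 0, "y": 0, "z": 0.1, "turn": 0}, {"fingers": 0, "x": 0, "y": 0, "z": 0.1, "turn": 0}, {"fingers": 0, "x": 0, "y": 0, "z": 0, "turn": 0}])

```text
clock: 7.12
position: [639.3, 70.6, 19.2]
ee_rot: [-0.678, 0.735, 0.0, -0.0]
contact_force: [0.3, 0.2, -2.4]
gripper_width: 38.7
```

Request:
servo_tool(rows=[{"fingers": 0, "x": 0, "y": 0, "z": 0.1, "turn": 0}, {"fingers": 0, "x": 0, "y": 0, "z": 0, "turn": 0}])

```text
clock: 7.28
position: [639.5, 70.7, 18.5]
ee_rot: [-0.678, 0.735, -0.0, 0.0]
contact_force: [-0.2, 0.1, -2.2]
gripper_width: 39.1
```

Request:
servo_tool(rows=[{"fingers": 0, "x": 0, "y": 0, "z": 0.1, "turn": 0}, {"fingers": 0, "x": 0, "y": 0, "z": 0, "turn": 0}])

```text
clock: 7.45
position: [639.5, 70.6, 18.4]
ee_rot: [-0.678, 0.735, -0.0, 0.0]
contact_force: [-1.3, 0.4, 4.2]
gripper_width: 39.4
```

Run:
```python
from h import *
go(639,70,18)
im,d=grab('side','c')
a=cv2.resize(im[130:260,170:330],(800,650)); cv2.imwrite('pics/c.png',a[:600,:,::-1])
```

```text
t 7.45 pos [639.5  70.6  18.4] yaw(toolY) 175.4 tilt 0.03 F [-1.3  0.4  4.2] w 39.4 j [ 0.36  0.62 -0.18  0.   -0.77 -0.44]
turn first 0.0 then shift cm (tool axes) [0.07 0.05 0.04]
```

View pics/c.png

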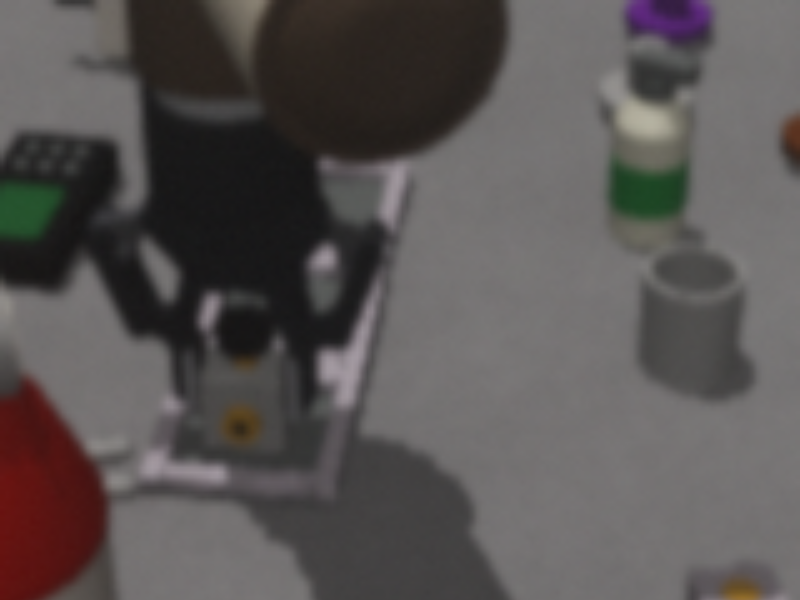

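The valve (240,390) stands in the +y recess, and the force reading shows contact. Releasing.

Request:
servo_tool(rows=[{"fingers": 6, "x": 0, "y": 0, "z": 0, "turn": 0}, {"fingers": 6, "x": 0, "y": 0, "z": 0, "turn": 0}, {"fingers": 6, "x": 0, "y": 0, "z": 0, "turn": 0}, {"fingers": 6, "x": 0, "y": 0, "z": -0.5, "turn": 0}, {"fingers": 6, "x": 0, "y": 0, "z": -1.5, "turn": 0}, {"fingers": 6, "x": 0, "y": 0, "z": -2.5, "turn": 0}, {"fingers": 8.5, "x": 0, "y": 0, "z": -2.5, "turn": 0}, {"fingers": 8.5, "x": 0, "y": 0, "z": -2, "turn": 0}, {"fingers": 8.5, "x": 0, "y": 0, "z": -1, "turn": 0}, {"fingers": 8.5, "x": 0, "y": 0, "z": 0, "turn": 0}])

```text
clock: 8.33
position: [641.0, 71.1, 120.5]
ee_rot: [-0.678, 0.735, -0.001, 0.003]
contact_force: [0.7, -0.1, -0.6]
gripper_width: 85.1
```

```bash
python3 g.py 429.5 0.3 90 175.3
```

```text
t 8.33 pos [641.   71.1 120.5] yaw(toolY) 175.4 tilt 0.35 F [ 0.7 -0.1 -0.6] w 85.1 j [ 0.36  0.51 -0.09  0.   -0.97 -0.44]
turn first 0.1 then shift cm (tool axes) [ 8.79 20.52  2.91]
```

Request:
servo_tool(rows=[{"fingers": 8.5, "x": 0.5, "y": 1.2, "z": 0, "turn": 0}, {"fingers": 8.5, "x": 1, "y": 2.4, "z": 0, "turn": 0}, {"fingers": 8.5, "x": 1.1, "y": 2.6, "z": 0, "turn": 0}, {"fingers": 8.5, "x": 1.1, "y": 2.6, "z": 0, "turn": 0}, {"fingers": 8.5, "x": 1.1, "y": 2.6, "z": 0, "turn": 0}, {"fingers": 8.5, "x": 1.1, "y": 2.6, "z": 0.4, "turn": 0}, {"fingers": 8.5, "x": 1.1, "y": 2.6, "z": 0.8, "turn": 0}, {"fingers": 8.5, "x": 1.1, "y": 2.6, "z": 0.8, "turn": 0}, {"fingers": 8.5, "x": 0.7, "y": 1.4, "z": 0.8, "turn": 0}, {"fingers": 8.5, "x": 0, "y": 0, "z": 0, "turn": 0}])

```text
clock: 9.17
position: [421.0, -2.6, 86.7]
ee_rot: [-0.677, 0.736, 0.002, -0.004]
contact_force: [-0.5, 0.9, -0.9]
gripper_width: 84.6
```

Request:
servo_tool(rows=[{"fingers": 8.5, "x": 0, "y": 0, "z": 0, "turn": 0}])

```text
clock: 9.25
position: [425.8, -1.1, 88.5]
ee_rot: [-0.678, 0.735, 0.0, -0.001]
contact_force: [1.3, 0.1, 0.3]
gripper_width: 85.1
```

```bash
python3 g.py 429.5 0.5 16 175.3
```

```text
t 9.25 pos [425.8  -1.1  88.5] yaw(toolY) 175.4 tilt 0.13 F [1.3 0.1 0.3] w 85.1 j [ 0.38  0.23 -0.65  0.   -0.69 -0.46]
turn first 0.1 then shift cm (tool axes) [-0.19 -0.37  7.24]
```

Request:
servo_tool(rows=[{"fingers": 8.5, "x": 0, "y": 0, "z": 0, "turn": 0}, {"fingers": 8.5, "x": 0, "y": 0, "z": 0, "turn": 0}])

```text
clock: 9.42
position: [428.2, -0.1, 89.4]
ee_rot: [-0.678, 0.735, -0.0, 0.0]
contact_force: [0.2, 1.5, 0.1]
gripper_width: 85.1
```

```bash
python3 g.py 429.5 0.5 16 175.3
```

```text
t 9.42 pos [ 4.282e+02 -1.000e-01  8.940e+01] yaw(toolY) 175.4 tilt 0.05 F [0.2 1.5 0.1] w 85.1 j [ 0.38  0.23 -0.65  0.   -0.69 -0.46]
turn first 0.1 then shift cm (tool axes) [-0.07 -0.12  7.34]
```

Request:
servo_tool(rows=[{"fingers": 8.5, "x": 0, "y": -0.1, "z": 1.5, "turn": 0}, {"fingers": 8.5, "x": 0, "y": 0, "z": 1.5, "turn": 0}, {"fingers": 8.5, "x": 0, "y": 0, "z": 1.5, "turn": 0}, {"fingers": 8.5, "x": 0, "y": 0, "z": 1.5, "turn": 0}, {"fingers": 8.5, "x": 0, "y": 0, "z": 1, "turn": 0}, {"fingers": 8.5, "x": 0, "y": 0, "z": 0.3, "turn": 0}, {"fingers": 8.5, "x": 0, "y": 0, "z": 0, "turn": 0}, {"fingers": 8.5, "x": 0, "y": 0, "z": 0, "turn": 0}, {"fingers": 8.5, "x": 0, "y": 0, "z": 0, "turn": 0}])

```text
clock: 10.17
position: [428.8, -0.4, 16.9]
ee_rot: [-0.678, 0.735, -0.0, 0.001]
contact_force: [-0.6, 0.1, 0.4]
gripper_width: 85.0
```

Request:
servo_tool(rows=[{"fingers": 4, "x": 0, "y": 0, "z": 0, "turn": 0}, {"fingers": 4, "x": 0, "y": 0, "z": 0, "turn": 0}, {"fingers": 4, "x": 0, "y": 0, "z": 0, "turn": 0}, {"fingers": 4, "x": 0, "y": 0, "z": 0, "turn": 0}, {"fingers": 4, "x": 0, "y": 0, "z": 0, "turn": 0}, {"fingers": 4, "x": 0, "y": 0, "z": 0, "turn": 0}, {"fingers": 4, "x": 0, "y": 0, "z": 0, "turn": 0}])

```text
clock: 10.75
position: [428.1, -0.6, 17.2]
ee_rot: [-0.678, 0.735, -0.0, 0.0]
contact_force: [-2.0, 0.2, 6.5]
gripper_width: 49.6
```

```bash
python3 g.py 630.4 -29.5 20 175.3
```

```text
t 10.75 pos [428.1  -0.6  17.2] yaw(toolY) 175.4 tilt 0.04 F [-2.   0.2  6.5] w 49.6 j [ 0.38  0.36 -0.72  0.   -0.48 -0.46]
turn first 0.1 then shift cm (tool axes) [  1.22 -20.4   -0.27]
```

Request:
servo_tool(rows=[{"fingers": 0, "x": 0, "y": 0, "z": -0.5, "turn": 0}, {"fingers": 0, "x": 0, "y": 0, "z": -1, "turn": 0}, {"fingers": 0, "x": 0, "y": 0, "z": -1.5, "turn": 0}, {"fingers": 0, "x": 0, "y": 0, "z": -1.5, "turn": 0}, {"fingers": 0, "x": 0, "y": 0, "z": -1, "turn": 0}, {"fingers": 0, "x": 0, "y": 0, "z": -0.5, "turn": 0}, {"fingers": 0, "x": 0, "y": -0.7, "z": 0, "turn": 0}, {"fingers": 0, "x": 0.1, "y": -1.6, "z": 0, "turn": 0}, {"fingers": 0, "x": 0.2, "y": -2.3, "z": 0, "turn": 0}, {"fingers": 0, "x": 0.2, "y": -2.5, "z": 0, "turn": 0}])

```text
clock: 11.58
position: [498.3, -11.7, 75.5]
ee_rot: [-0.678, 0.735, 0.001, -0.001]
contact_force: [0.8, 0.9, -2.4]
gripper_width: 49.5
```

Request:
servo_tool(rows=[{"fingers": 0, "x": 0.2, "y": -2.5, "z": 0, "turn": 0}, {"fingers": 0, "x": 0.2, "y": -2.5, "z": 0, "turn": 0}, {"fingers": 0, "x": 0.1, "y": -2.5, "z": 0, "turn": 0}, {"fingers": 0, "x": 0.1, "y": -2.5, "z": 0, "turn": 0}, {"fingers": 0, "x": 0.1, "y": -2.0, "z": 0, "turn": 0}, {"fingers": 0, "x": 0, "y": -1.3, "z": 0, "turn": 0}, {"fingers": 0, "x": 0, "y": 0, "z": 0, "turn": 0}, {"fingers": 0, "x": 0, "y": 0, "z": 0, "turn": 0}, {"fingers": 0, "x": 0, "y": 0, "z": 0, "turn": 0}])

```text
clock: 12.33
position: [629.0, -29.2, 74.8]
ee_rot: [-0.678, 0.735, 0.001, -0.001]
contact_force: [0.1, -0.6, -2.5]
gripper_width: 49.5
```

```bash
python3 g.py 630.4 -29.5 21 175.3
```

```text
t 12.33 pos [629.  -29.2  74.8] yaw(toolY) 175.4 tilt 0.19 F [ 0.1 -0.6 -2.5] w 49.5 j [ 0.21  0.54 -0.17 -0.   -0.87 -0.29]
turn first 0.1 then shift cm (tool axes) [ 0.02 -0.16  5.38]
```

Request:
servo_tool(rows=[{"fingers": 0, "x": 0, "y": -0.1, "z": 0.8, "turn": 0}, {"fingers": 0, "x": 0, "y": 0, "z": 1, "turn": 0}, {"fingers": 0, "x": 0, "y": 0, "z": 1, "turn": 0}, {"fingers": 0, "x": 0, "y": 0, "z": 1, "turn": 0}, {"fingers": 0, "x": 0, "y": 0, "z": 0.7, "turn": 0}, {"fingers": 0, "x": 0, "y": 0, "z": 0.3, "turn": 0}, {"fingers": 0, "x": 0, "y": 0, "z": 0.2, "turn": 0}, {"fingers": 0, "x": 0, "y": 0, "z": 0, "turn": 0}, {"fingers": 0, "x": 0, "y": 0, "z": 0, "turn": 0}])

```text
clock: 13.08
position: [631.7, -29.0, 26.6]
ee_rot: [-0.678, 0.735, -0.0, 0.0]
contact_force: [0.3, -0.9, -2.1]
gripper_width: 49.6
```

Request:
servo_tool(rows=[{"fingers": 0, "x": 0, "y": 0, "z": 0.1, "turn": 0}, {"fingers": 0, "x": 0, "y": 0, "z": 0.1, "turn": 0}, {"fingers": 0, "x": 0, "y": 0, "z": 0, "turn": 0}])

```text
clock: 13.33
position: [631.4, -29.0, 24.5]
ee_rot: [-0.678, 0.735, -0.0, 0.0]
contact_force: [0.3, 0.6, -2.3]
gripper_width: 49.1
```

Request:
servo_tool(rows=[{"fingers": 0, "x": 0, "y": 0, "z": 0.1, "turn": 0}, {"fingers": 0, "x": 0, "y": 0, "z": 0.1, "turn": 0}, {"fingers": 0, "x": 0, "y": 0, "z": 0.1, "turn": 0}, {"fingers": 0, "x": 0, "y": 0, "z": 0, "turn": 0}])

```text
clock: 13.67
position: [631.4, -29.1, 21.3]
ee_rot: [-0.678, 0.735, -0.0, -0.0]
contact_force: [0.0, 0.1, -2.1]
gripper_width: 49.6
```

Request:
servo_tool(rows=[{"fingers": 0, "x": 0, "y": 0, "z": 0.05, "turn": 0}, {"fingers": 0, "x": 0, "y": 0, "z": 0, "turn": 0}])

```text
clock: 13.83
position: [631.4, -29.1, 21.3]
ee_rot: [-0.678, 0.735, -0.0, -0.0]
contact_force: [-0.9, -0.7, 0.8]
gripper_width: 49.3
```

Force went from −2.1 to +0.8, so it's touching. Releasing.

Request:
servo_tool(rows=[{"fingers": 7, "x": 0, "y": 0, "z": 0, "turn": 0}, {"fingers": 7, "x": 0, "y": 0, "z": 0, "turn": 0}, {"fingers": 7, "x": 0, "y": 0, "z": 0, "turn": 0}, {"fingers": 7, "x": 0, "y": 0, "z": -0.5, "turn": 0}, {"fingers": 7, "x": 0, "y": 0, "z": -1.5, "turn": 0}, {"fingers": 7, "x": 0, "y": 0, "z": -2.5, "turn": 0}, {"fingers": 8.5, "x": 0, "y": 0, "z": -3, "turn": 0}, {"fingers": 8.5, "x": 0, "y": 0, "z": -3, "turn": 0}, {"fingers": 8.5, "x": 0, "y": 0, "z": -2, "turn": 0}, {"fingers": 8.5, "x": 0, "y": 0, "z": -1, "turn": 0}])

```text
clock: 14.67
position: [633.1, -29.0, 160.2]
ee_rot: [-0.678, 0.735, -0.002, 0.003]
contact_force: [0.5, 0.5, 0.5]
gripper_width: 84.6
```

```bash
python3 g.py 434.2 269.5 140 190
```

```text
t 14.67 pos [633.1 -29.  160.2] yaw(toolY) 175.4 tilt 0.39 F [0.5 0.5 0.5] w 84.6 j [ 0.21  0.45 -0.07  0.   -1.04 -0.29]
turn first -14.6 then shift cm (tool axes) [-32.85  14.42   1.89]
```

Request:
servo_tool(rows=[{"fingers": 8.5, "x": 0, "y": 0, "z": 0, "turn": -5}, {"fingers": 8.5, "x": 0, "y": 0, "z": 0, "turn": -5}, {"fingers": 8.5, "x": 0, "y": 0, "z": 0, "turn": -4.6}, {"fingers": 8.5, "x": -1.2, "y": 0.5, "z": 0, "turn": 0}, {"fingers": 8.5, "x": -2.4, "y": 1.1, "z": 0, "turn": 0}, {"fingers": 8.5, "x": -2.7, "y": 1.2, "z": 0, "turn": 0}, {"fingers": 8.5, "x": -2.7, "y": 1.2, "z": 0, "turn": 0}, {"fingers": 8.5, "x": -2.7, "y": 1.2, "z": 0, "turn": 0}, {"fingers": 8.5, "x": -2.7, "y": 1.2, "z": 0, "turn": 0}, {"fingers": 8.5, "x": -2.7, "y": 1.2, "z": 0, "turn": 0}])

```text
clock: 15.5
position: [525.0, 127.3, 155.3]
ee_rot: [0.765, -0.643, -0.0, 0.0]
contact_force: [1.2, 1.1, -1.3]
gripper_width: 85.3
```

Request:
servo_tool(rows=[{"fingers": 8.5, "x": -2.7, "y": 1.2, "z": 0, "turn": 0}, {"fingers": 8.5, "x": -2.7, "y": 1.2, "z": 0, "turn": 0}, {"fingers": 8.5, "x": -2.7, "y": 1.2, "z": 0, "turn": 0}, {"fingers": 8.5, "x": -2.7, "y": 1.2, "z": 0, "turn": 0}, {"fingers": 8.5, "x": -2.7, "y": 1.2, "z": 0, "turn": 0}, {"fingers": 8.5, "x": -1.5, "y": 0.6, "z": 0, "turn": 0}, {"fingers": 8.5, "x": -0.8, "y": 0.3, "z": 0, "turn": 0}, {"fingers": 8.5, "x": 0, "y": 0, "z": 0, "turn": 0}, {"fingers": 8.5, "x": 0, "y": 0, "z": 0, "turn": 0}, {"fingers": 8.5, "x": 0, "y": 0, "z": 0, "turn": 0}])

```text
clock: 16.33
position: [431.5, 269.0, 155.6]
ee_rot: [0.766, -0.643, -0.0, 0.0]
contact_force: [0.7, 0.2, -0.6]
gripper_width: 85.2
```

```bash
python3 g.py 434.2 269.5 42 190
```

```text
t 16.33 pos [431.5 269.  155.6] yaw(toolY) -170.1 tilt 0.04 F [ 0.7  0.2 -0.6] w 85.2 j [ 0.88  0.26 -0.38 -0.   -0.93 -0.7 ]
turn first -0.1 then shift cm (tool axes) [-0.   -0.28 11.36]
```

Request:
servo_tool(rows=[{"fingers": 8.5, "x": 0, "y": -0.2, "z": 1, "turn": 0}, {"fingers": 8.5, "x": 0, "y": 0, "z": 1.8, "turn": 0}, {"fingers": 8.5, "x": 0, "y": 0, "z": 1.8, "turn": 0}, {"fingers": 8.5, "x": 0, "y": 0, "z": 1.8, "turn": 0}, {"fingers": 8.5, "x": 0, "y": 0, "z": 1.8, "turn": 0}, {"fingers": 8.5, "x": 0, "y": 0, "z": 1.8, "turn": 0}, {"fingers": 8.5, "x": 0, "y": 0, "z": 1, "turn": 0}, {"fingers": 8.5, "x": 0, "y": 0, "z": 0.4, "turn": 0}, {"fingers": 8.5, "x": 0, "y": 0, "z": 0, "turn": 0}, {"fingers": 8.5, "x": 0, "y": 0, "z": 0, "turn": 0}])

```text
clock: 17.17
position: [433.9, 270.2, 42.1]
ee_rot: [0.766, -0.643, 0.0, -0.0]
contact_force: [0.2, 0.4, -0.2]
gripper_width: 85.0
```

Run:
```python
from h import *
go(434.2,269.5,42,190)
im,d=grab('side','d')
a=cv2.resize(im[180:310,230:390],(800,650)); cv2.imwrite('pics/d.png',a[:600,:,::-1])
```

```text
t 17.17 pos [433.9 270.2  42.1] yaw(toolY) -170.0 tilt 0.04 F [ 0.2  0.4 -0.2] w 85.0 j [ 0.87  0.42 -0.5   0.   -0.65 -0.7 ]
turn first -0.0 then shift cm (tool axes) [ 0.07 -0.01  0.01]
```

View pics/d.png

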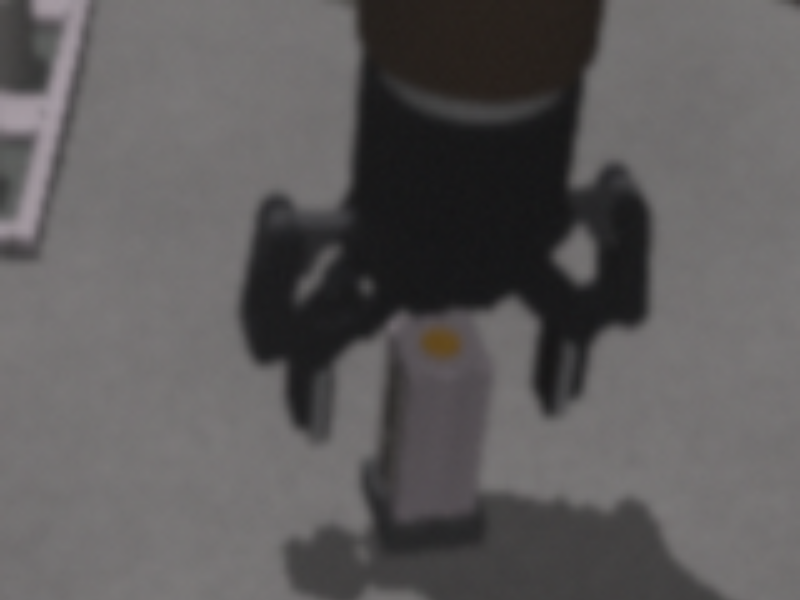

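The meter (440,430) is centred between the pads at (310,400) and (555,380). Closing.

Request:
servo_tool(rows=[{"fingers": 2.5, "x": 0, "y": 0, "z": 0, "turn": 0}, {"fingers": 2.5, "x": 0, "y": 0, "z": 0, "turn": 0}, {"fingers": 2.5, "x": 0, "y": 0, "z": 0, "turn": 0}, {"fingers": 2.5, "x": 0, "y": 0, "z": 0, "turn": 0}, {"fingers": 2.5, "x": 0, "y": 0, "z": 0, "turn": 0}, {"fingers": 2.5, "x": 0, "y": 0, "z": 0, "turn": 0}, {"fingers": 2.5, "x": 0, "y": 0, "z": 0, "turn": 0}, {"fingers": 2.5, "x": 0, "y": 0, "z": 0, "turn": 0}, {"fingers": 2.5, "x": 0, "y": 0, "z": 0, "turn": 0}])

```text
clock: 17.97
position: [433.5, 270.3, 42.3]
ee_rot: [0.766, -0.643, 0.0, -0.0]
contact_force: [-1.3, -0.5, 6.3]
gripper_width: 31.0
```

Request:
servo_tool(rows=[{"fingers": 0, "x": 0, "y": 0, "z": -0.5, "turn": 0}, {"fingers": 0, "x": 0, "y": 0, "z": -1, "turn": 0}, {"fingers": 0, "x": 0, "y": 0, "z": -1.5, "turn": 0}, {"fingers": 0, "x": 0, "y": 0, "z": -2, "turn": 0}, {"fingers": 0, "x": 0, "y": 0, "z": -2, "turn": 0}, {"fingers": 0, "x": 0, "y": 0, "z": -2, "turn": 0}, {"fingers": 0, "x": 0, "y": 0, "z": -1, "turn": 0}, {"fingers": 0, "x": 0, "y": 0, "z": 0, "turn": 5}, {"fingers": 0, "x": 0, "y": 0, "z": 0, "turn": 5}, {"fingers": 0, "x": 0, "y": 0, "z": 0, "turn": 4.7}])

```text
clock: 18.8
position: [432.9, 269.7, 141.7]
ee_rot: [-0.676, 0.737, 0.0, -0.0]
contact_force: [0.1, 0.0, -3.3]
gripper_width: 31.5
```

```bash
python3 g.py 622.3 -129.1 120 175.3; python3 g.py 540 80 140 175.3
```

```text
t 18.8 pos [432.9 269.7 141.7] yaw(toolY) 175.0 tilt 0.04 F [ 0.1  0.  -3.3] w 31.5 j [ 0.88  0.28 -0.4  -0.   -0.89 -0.96]
turn first -0.3 then shift cm (tool axes) [ 38.2  -22.14   2.16]
t 18.8 pos [432.9 269.7 141.7] yaw(toolY) 175.0 tilt 0.04 F [ 0.1  0.  -3.3] w 31.5 j [ 0.88  0.28 -0.4  -0.   -0.89 -0.96]
turn first -0.3 then shift cm (tool axes) [ 18.03 -12.23   0.16]
```

Request:
servo_tool(rows=[{"fingers": 0, "x": 0.8, "y": -0.5, "z": 0, "turn": 0}, {"fingers": 0, "x": 1.6, "y": -0.9, "z": 0, "turn": 0}, {"fingers": 0, "x": 2.4, "y": -1.4, "z": 0, "turn": 0}, {"fingers": 0, "x": 2.6, "y": -1.5, "z": 0, "turn": 0}, {"fingers": 0, "x": 2.6, "y": -1.5, "z": 0, "turn": 0}, {"fingers": 0, "x": 2.6, "y": -1.5, "z": 0, "turn": 0}, {"fingers": 0, "x": 2.6, "y": -1.5, "z": 0, "turn": 0}, {"fingers": 0, "x": 2.6, "y": -1.5, "z": 0, "turn": 0}, {"fingers": 0, "x": 2.6, "y": -1.5, "z": 0, "turn": 0}, {"fingers": 0, "x": 2.6, "y": -1.5, "z": 0, "turn": 0}])

```text
clock: 19.63
position: [547.0, 27.9, 141.3]
ee_rot: [-0.678, 0.735, 0.0, -0.001]
contact_force: [0.5, 0.1, -2.6]
gripper_width: 31.5
```

Request:
servo_tool(rows=[{"fingers": 0, "x": 2.6, "y": -1.5, "z": 0, "turn": 0}, {"fingers": 0, "x": 2.6, "y": -1.5, "z": 0, "turn": 0}, {"fingers": 0, "x": 2.6, "y": -1.5, "z": 0, "turn": 0}, {"fingers": 0, "x": 2.6, "y": -1.5, "z": 0, "turn": 0}, {"fingers": 0, "x": 2.4, "y": -1.3, "z": 0, "turn": 0}, {"fingers": 0, "x": 1.6, "y": -0.9, "z": 0, "turn": 0}, {"fingers": 0, "x": 0.8, "y": -0.4, "z": 0, "turn": 0}, {"fingers": 0, "x": 0, "y": 0, "z": 0, "turn": 0}, {"fingers": 0, "x": 0, "y": 0, "z": 0, "turn": 0}, {"fingers": 0, "x": 0, "y": 0, "z": 0, "turn": 0}])

```text
clock: 20.47
position: [619.7, -127.9, 141.5]
ee_rot: [-0.678, 0.735, 0.001, -0.0]
contact_force: [0.4, 0.2, -2.5]
gripper_width: 31.4
```

```bash
python3 g.py 622.3 -129.1 46 175.3
```

```text
t 20.47 pos [ 619.7 -127.9  141.5] yaw(toolY) 175.4 tilt 0.07 F [ 0.4  0.2 -2.5] w 31.4 j [ 0.05  0.47 -0.09 -0.   -1.01 -0.13]
turn first 0.1 then shift cm (tool axes) [ 0.1  -0.28  9.55]
```

Request:
servo_tool(rows=[{"fingers": 0, "x": 0.1, "y": -0.2, "z": 1, "turn": 0}, {"fingers": 0, "x": 0, "y": 0, "z": 1.6, "turn": 0}, {"fingers": 0, "x": 0, "y": 0, "z": 1.6, "turn": 0}, {"fingers": 0, "x": 0, "y": 0, "z": 1.6, "turn": 0}, {"fingers": 0, "x": 0, "y": 0, "z": 1.5, "turn": 0}, {"fingers": 0, "x": 0, "y": 0, "z": 1, "turn": 0}, {"fingers": 0, "x": 0, "y": 0, "z": 0.4, "turn": 0}, {"fingers": 0, "x": 0, "y": 0, "z": 0, "turn": 0}, {"fingers": 0, "x": 0, "y": 0, "z": 0, "turn": 0}])

```text
clock: 21.22
position: [622.7, -129.4, 55.2]
ee_rot: [-0.678, 0.735, -0.0, 0.0]
contact_force: [-0.3, -0.7, -3.1]
gripper_width: 31.6
```

Request:
servo_tool(rows=[{"fingers": 0, "x": 0, "y": 0, "z": 0.1, "turn": 0}, {"fingers": 0, "x": 0, "y": 0, "z": 0.1, "turn": 0}, {"fingers": 0, "x": 0, "y": 0, "z": 0.1, "turn": 0}, {"fingers": 0, "x": 0, "y": 0, "z": 0, "turn": 0}])

```text
clock: 21.55
position: [622.3, -129.7, 52.1]
ee_rot: [-0.677, 0.736, -0.0, 0.0]
contact_force: [0.6, -0.4, -2.9]
gripper_width: 31.8
```

Request:
servo_tool(rows=[{"fingers": 0, "x": 0, "y": 0, "z": 0.2, "turn": 0}, {"fingers": 0, "x": 0, "y": 0, "z": 0.1, "turn": 0}, {"fingers": 0, "x": 0, "y": 0, "z": 0.1, "turn": 0}, {"fingers": 0, "x": 0, "y": 0, "z": 0, "turn": 0}])

```text
clock: 21.88
position: [622.0, -129.7, 47.5]
ee_rot: [-0.677, 0.736, 0.0, -0.0]
contact_force: [-0.2, -0.2, -2.5]
gripper_width: 31.0
```

Request:
servo_tool(rows=[{"fingers": 0, "x": 0, "y": 0, "z": 0.1, "turn": 0}, {"fingers": 0, "x": 0, "y": 0, "z": 0, "turn": 0}])

```text
clock: 22.05
position: [622.2, -129.7, 46.6]
ee_rot: [-0.677, 0.736, 0.0, -0.0]
contact_force: [0.1, -0.0, -2.5]
gripper_width: 31.6
```

Request:
servo_tool(rows=[{"fingers": 0, "x": 0, "y": 0, "z": 0.05, "turn": 0}, {"fingers": 0, "x": 0, "y": 0, "z": 0, "turn": 0}])

```text
clock: 22.22
position: [622.3, -129.7, 46.4]
ee_rot: [-0.678, 0.735, -0.0, 0.0]
contact_force: [-1.2, -0.6, -2.5]
gripper_width: 31.6
```

Request:
servo_tool(rows=[{"fingers": 0, "x": 0, "y": 0, "z": 0.05, "turn": 0}, {"fingers": 0, "x": 0, "y": 0, "z": 0, "turn": 0}])

```text
clock: 22.38
position: [622.3, -129.7, 46.4]
ee_rot: [-0.678, 0.735, -0.0, 0.0]
contact_force: [-1.1, 0.8, 0.3]
gripper_width: 31.3
```

Request:
servo_tool(rows=[{"fingers": 0, "x": 0, "y": 0, "z": 0.05, "turn": 0}, {"fingers": 0, "x": 0, "y": 0, "z": 0, "turn": 0}])

```text
clock: 22.55
position: [622.3, -129.7, 46.3]
ee_rot: [-0.678, 0.735, -0.0, 0.0]
contact_force: [-3.1, 0.6, 6.1]
gripper_width: 30.9
```

Request:
servo_tool(rows=[{"fingers": 6.5, "x": 0, "y": 0, "z": 0, "turn": 0}, {"fingers": 6.5, "x": 0, "y": 0, "z": 0, "turn": 0}, {"fingers": 6.5, "x": 0, "y": 0, "z": 0, "turn": 0}, {"fingers": 6.5, "x": 0, "y": 0, "z": 0, "turn": 0}, {"fingers": 6.5, "x": 0, "y": 0, "z": -0.5, "turn": 0}, {"fingers": 6.5, "x": 0, "y": 0, "z": -1.5, "turn": 0}, {"fingers": 6.5, "x": 0, "y": 0, "z": -2.5, "turn": 0}, {"fingers": 6.5, "x": 0, "y": 0, "z": -2.5, "turn": 0}, {"fingers": 8.5, "x": 0, "y": 0, "z": -2, "turn": 0}, {"fingers": 8.5, "x": 0, "y": 0, "z": -1, "turn": 0}])

```text
clock: 23.38
position: [623.9, -129.9, 149.0]
ee_rot: [-0.678, 0.735, -0.002, 0.002]
contact_force: [-0.0, 0.2, 0.4]
gripper_width: 84.6
```

```bash
python3 g.py 436.3 -248.2 125 175.3
```

```text
t 23.38 pos [ 623.9 -129.9  149. ] yaw(toolY) 175.3 tilt 0.33 F [-0.   0.2  0.4] w 84.6 j [ 0.05  0.47 -0.08  0.   -1.02 -0.13]
turn first 0.0 then shift cm (tool axes) [13.32 17.74  2.3 ]
```

Request:
servo_tool(rows=[{"fingers": 8.5, "x": 0.6, "y": 0.8, "z": 0, "turn": 0}, {"fingers": 8.5, "x": 1.2, "y": 1.6, "z": 0, "turn": 0}, {"fingers": 8.5, "x": 1.9, "y": 2.5, "z": 0, "turn": 0}, {"fingers": 8.5, "x": 2, "y": 2.7, "z": 0, "turn": 0}, {"fingers": 8.5, "x": 2, "y": 2.7, "z": 0, "turn": 0}, {"fingers": 8.5, "x": 2, "y": 2.7, "z": 0, "turn": 0}, {"fingers": 8.5, "x": 1.8, "y": 2.3, "z": 0.5, "turn": 0}, {"fingers": 8.5, "x": 1.2, "y": 1.6, "z": 0.9, "turn": 0}, {"fingers": 8.5, "x": 0.6, "y": 0.8, "z": 0.9, "turn": 0}, {"fingers": 8.5, "x": 0, "y": 0, "z": 0, "turn": 0}])

```text
clock: 24.22
position: [430.0, -247.9, 119.5]
ee_rot: [-0.676, 0.737, 0.003, -0.002]
contact_force: [-0.5, 0.5, -0.4]
gripper_width: 84.9
```

Request:
servo_tool(rows=[{"fingers": 8.5, "x": 0, "y": 0, "z": 0, "turn": 0}, {"fingers": 8.5, "x": 0, "y": 0, "z": 0, "turn": 0}, {"fingers": 8.5, "x": 0, "y": 0, "z": 0, "turn": 0}])

```text
clock: 24.47
position: [435.9, -247.5, 122.5]
ee_rot: [-0.678, 0.735, -0.0, 0.0]
contact_force: [-0.2, -0.0, 0.1]
gripper_width: 85.5
```

Run:
```python
from h import *
im,d=grab('top','e'); grab('side','e')
go(436.3,-248.2,23,175.3)
a=im[100:260,100:420]; cv2.imwrite('pics/e1.png',cv2.resize(a,(800,400),interpolation=cv2.INTER_CUBIC)[:,:,::-1])
s,_=load('side','e'); cv2.imwrite('pics/e2.png',cv2.resize(s[100:300,150:400],(750,600),interpolation=cv2.INTER_CUBIC)[:,:,::-1])
W=world('top',d)
def near(c,r): return np.hypot(W[...,0]-c[0],W[...,1]-c[1])<r
for nm,c,lo,hi in(('valve knob',(639,70),63,76),('bowl',(630.4,-29.5),54,64),('meter',(622.3,-129.5),88,100)):
    q=near(c,40)&(W[...,2]>lo)&(W[...,2]<hi); p=W[q][:,:2].astype(np.float32)
    print(nm,q.sum(),cv2.minEnclosingCircle(p),cv2.minAreaRect(p),np.median(W[q][:,2]))
```

```text
t 24.57 pos [ 435.8 -247.4  122.5] yaw(toolY) 175.4 tilt 0.04 F [-0.  -0.6 -0.1] w 85.1 j [-0.19  0.29 -0.44  0.   -0.84  0.11]
turn first 0.1 then shift cm (tool axes) [ 0.07 -0.05  9.95]
valve knob 96 ((640.4442138671875, 69.7976303100586), 13.587008476257324) ((639.8505859375, 68.92027282714844), (25.180376052856445, 25.075668334960938), 0.8032651543617249) 68.88593178886572
bowl 96 ((632.212646484375, -28.283702850341797), 25.074792861938477) ((632.38427734375, -27.069854736328125), (47.65469741821289, 48.82338333129883), 89.6979751586914) 57.79316109112506
meter 176 ((622.7543334960938, -129.64901733398438), 21.65213966369629) ((623.7874755859375, -129.76522827148438), (32.65052795410156, 32.134273529052734), 85.75398254394531) 92.81736861117884
```

View pics/e1.png

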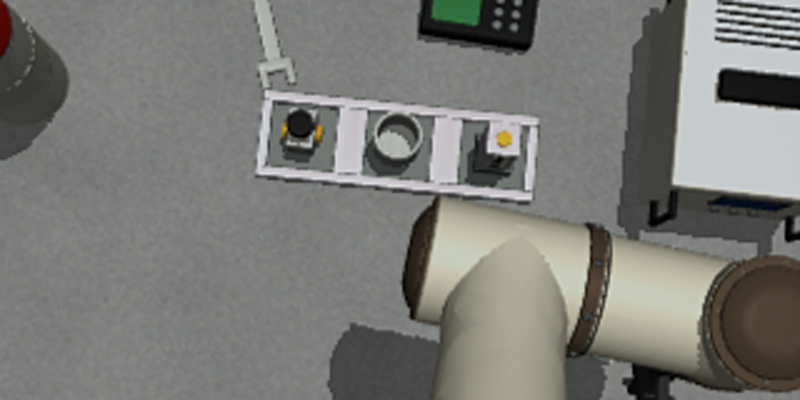

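View pics/e2.png

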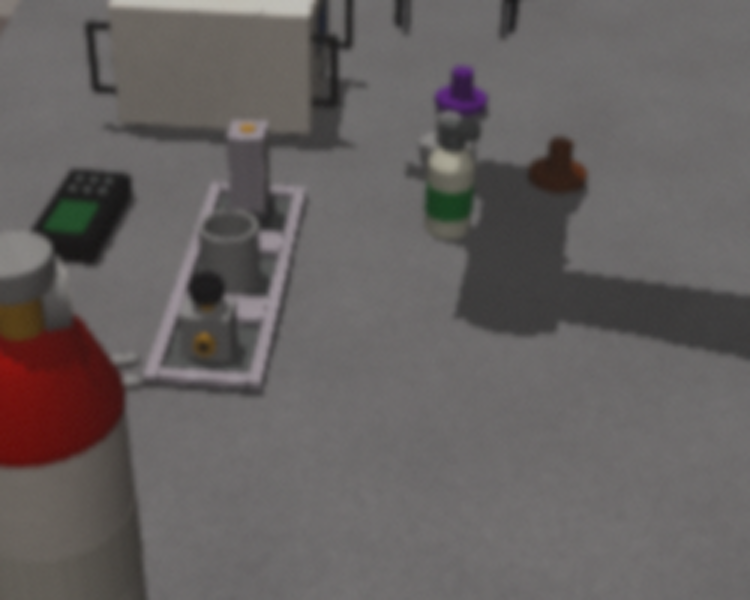

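All three parts stand upright in their recesses: valve (300,130), bowl (397,138) and meter (500,140). The bystanders haven't moved. Descending on the cap.

Request:
servo_tool(rows=[{"fingers": 8.5, "x": 0.1, "y": 0, "z": 1, "turn": 0}, {"fingers": 8.5, "x": 0, "y": 0, "z": 1.6, "turn": 0}, {"fingers": 8.5, "x": 0, "y": 0, "z": 1.6, "turn": 0}, {"fingers": 8.5, "x": 0, "y": 0, "z": 1.6, "turn": 0}, {"fingers": 8.5, "x": 0, "y": 0, "z": 1.6, "turn": 0}, {"fingers": 8.5, "x": 0, "y": 0, "z": 1.4, "turn": 0}, {"fingers": 8.5, "x": 0, "y": 0, "z": 0.9, "turn": 0}, {"fingers": 8.5, "x": 0, "y": 0, "z": 0.2, "turn": 0}, {"fingers": 8.5, "x": 0, "y": 0, "z": 0, "turn": 0}, {"fingers": 8.5, "x": 0, "y": 0, "z": 0, "turn": 0}])

```text
clock: 25.4
position: [435.4, -248.8, 23.6]
ee_rot: [-0.678, 0.735, -0.0, 0.0]
contact_force: [-0.7, -0.4, 0.3]
gripper_width: 85.0
```

Run:
```python
from h import *
go(436,-248.3,23,175.3)
s,_=grab('side','f'); cv2.imwrite('pics/f2.png',cv2.resize(s[100:200,230:360],(780,600),interpolation=cv2.INTER_CUBIC)[:,:,::-1])
```

```text
t 25.4 pos [ 435.4 -248.8   23.6] yaw(toolY) 175.3 tilt 0.05 F [-0.7 -0.4  0.3] w 85.0 j [-0.19  0.44 -0.54  0.   -0.59  0.11]
turn first 0.0 then shift cm (tool axes) [-0.06 -0.06  0.06]
```

View pics/f2.png

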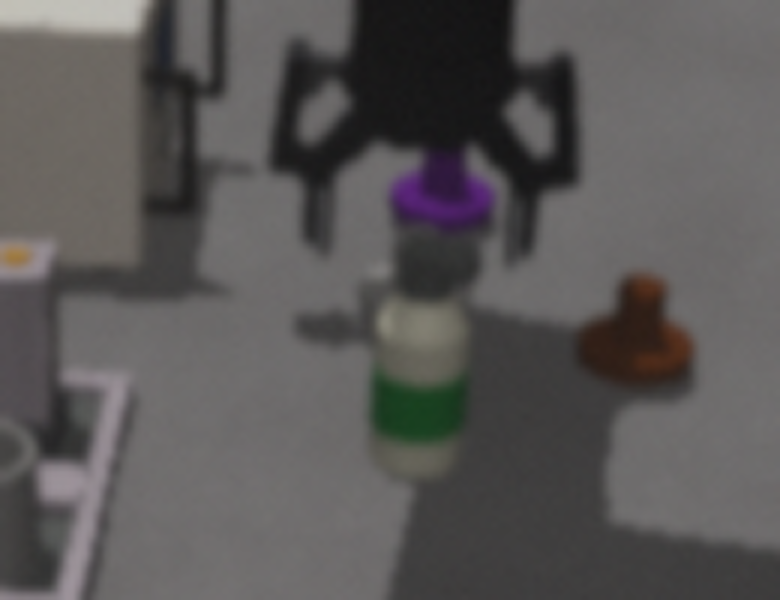

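The steel cap is hidden behind the spray head, and the purple decoy shows through between the fingers. The measured TCP matches the steel cap. Closing.

Request:
servo_tool(rows=[{"fingers": 1.5, "x": 0, "y": 0, "z": 0, "turn": 0}, {"fingers": 1.5, "x": 0, "y": 0, "z": 0, "turn": 0}, {"fingers": 1.5, "x": 0, "y": 0, "z": 0, "turn": 0}, {"fingers": 1.5, "x": 0, "y": 0, "z": 0, "turn": 0}, {"fingers": 1.5, "x": 0, "y": 0, "z": 0, "turn": 0}, {"fingers": 1.5, "x": 0, "y": 0, "z": 0, "turn": 0}, {"fingers": 1.5, "x": 0, "y": 0, "z": 0, "turn": 0}, {"fingers": 1.5, "x": 0, "y": 0, "z": 0, "turn": 0}, {"fingers": 1.5, "x": 0, "y": 0, "z": 0, "turn": 0}, {"fingers": 1.5, "x": 0, "y": 0, "z": 0, "turn": 0}])

```text
clock: 26.28
position: [435.0, -248.8, 23.8]
ee_rot: [-0.678, 0.735, -0.0, 0.0]
contact_force: [-1.1, 0.8, 5.4]
gripper_width: 22.2
```

Request:
servo_tool(rows=[{"fingers": 0, "x": 0, "y": 0, "z": -0.5, "turn": 0}, {"fingers": 0, "x": 0, "y": 0, "z": -1, "turn": 0}, {"fingers": 0, "x": 0, "y": 0, "z": -1.5, "turn": 0}, {"fingers": 0, "x": 0, "y": 0, "z": -2, "turn": 0}, {"fingers": 0, "x": 0, "y": 0, "z": -2, "turn": 0}, {"fingers": 0, "x": 0, "y": 0, "z": -2, "turn": 0}, {"fingers": 0, "x": 0, "y": 0, "z": -1.5, "turn": 0}, {"fingers": 0, "x": 0, "y": 0, "z": -1, "turn": 0}, {"fingers": 0, "x": 0, "y": 0, "z": -0.5, "turn": 0}, {"fingers": 0, "x": 0, "y": 0, "z": 0, "turn": 0}])

```text
clock: 27.12
position: [435.3, -248.8, 144.1]
ee_rot: [-0.677, 0.736, -0.001, 0.001]
contact_force: [0.5, 0.1, -1.2]
gripper_width: 22.3
```

```bash
python3 g.py 545 -248 140 175.3; python3 g.py 631.4 -28.8 140 175.3
```

```text
t 27.12 pos [ 435.3 -248.8  144.1] yaw(toolY) 175.3 tilt 0.11 F [ 0.5  0.1 -1.2] w 22.3 j [-0.19  0.26 -0.42 -0.   -0.89  0.11]
turn first -0.0 then shift cm (tool axes) [ -0.98 -10.93   0.43]
t 27.12 pos [ 435.3 -248.8  144.1] yaw(toolY) 175.3 tilt 0.11 F [ 0.5  0.1 -1.2] w 22.3 j [-0.19  0.26 -0.42 -0.   -0.89  0.11]
turn first -0.0 then shift cm (tool axes) [-23.53 -17.75   0.44]
```

Request:
servo_tool(rows=[{"fingers": 0, "x": -0.4, "y": -1, "z": 0, "turn": 0}, {"fingers": 0, "x": -1, "y": -1.6, "z": 0, "turn": 0}, {"fingers": 0, "x": -2, "y": -1.6, "z": 0, "turn": 0}, {"fingers": 0, "x": -2.2, "y": -1.6, "z": 0, "turn": 0}, {"fingers": 0, "x": -2.2, "y": -1.6, "z": 0, "turn": 0}, {"fingers": 0, "x": -2.2, "y": -1.6, "z": 0, "turn": 0}, {"fingers": 0, "x": -2.2, "y": -1.6, "z": 0, "turn": 0}, {"fingers": 0, "x": -2.2, "y": -1.6, "z": 0, "turn": 0}, {"fingers": 0, "x": -2.2, "y": -1.6, "z": 0, "turn": 0}, {"fingers": 0, "x": -2.2, "y": -1.6, "z": 0, "turn": 0}])

```text
clock: 27.95
position: [604.4, -72.4, 141.4]
ee_rot: [-0.678, 0.735, 0.001, -0.001]
contact_force: [0.9, 0.1, -0.9]
gripper_width: 22.2
```

Request:
servo_tool(rows=[{"fingers": 0, "x": -2.2, "y": -1.2, "z": 0, "turn": 0}, {"fingers": 0, "x": -1.7, "y": -0.8, "z": 0, "turn": 0}, {"fingers": 0, "x": -0.8, "y": -0.3, "z": 0, "turn": 0}, {"fingers": 0, "x": 0, "y": 0, "z": 0, "turn": 0}, {"fingers": 0, "x": 0, "y": 0, "z": 0, "turn": 0}, {"fingers": 0, "x": 0, "y": 0, "z": 0, "turn": 0}, {"fingers": 0, "x": 0, "y": 0, "z": 0, "turn": 0}])

```text
clock: 28.53
position: [629.8, -30.1, 143.4]
ee_rot: [-0.677, 0.736, 0.0, -0.0]
contact_force: [0.2, -0.1, -1.2]
gripper_width: 22.1
```

```bash
python3 g.py 631.4 -28.9 85 175.3
```

```text
t 28.53 pos [629.8 -30.1 143.4] yaw(toolY) 175.2 tilt 0.03 F [ 0.2 -0.1 -1.2] w 22.1 j [ 0.21  0.46 -0.1  -0.   -1.01 -0.29]
turn first -0.1 then shift cm (tool axes) [-0.13 -0.15  5.84]
```

Request:
servo_tool(rows=[{"fingers": 0, "x": -0.1, "y": -0.1, "z": 1, "turn": 0}, {"fingers": 0, "x": 0, "y": 0, "z": 1.5, "turn": 0}, {"fingers": 0, "x": 0, "y": 0, "z": 1.5, "turn": 0}, {"fingers": 0, "x": 0, "y": 0, "z": 0.8, "turn": 0}, {"fingers": 0, "x": 0, "y": 0, "z": 0.2, "turn": 0}, {"fingers": 0, "x": 0, "y": 0, "z": 0, "turn": 0}, {"fingers": 0, "x": 0, "y": 0, "z": 0, "turn": 0}, {"fingers": 0, "x": 0, "y": 0, "z": 0, "turn": 0}])

```text
clock: 29.2
position: [632.3, -28.2, 94.3]
ee_rot: [-0.678, 0.735, -0.001, 0.001]
contact_force: [0.5, 0.2, -1.5]
gripper_width: 21.9
```

Run:
```python
from h import *
go(631.4,-28.9,75.3,175.3)
s,_=grab('side','g'); cv2.imwrite('pics/g2.png',cv2.resize(s[130:230,180:310],(780,600),interpolation=cv2.INTER_CUBIC)[:,:,::-1])
```

```text
t 29.2 pos [632.3 -28.2  94.3] yaw(toolY) 175.3 tilt 0.11 F [ 0.5  0.2 -1.5] w 21.9 j [ 0.21  0.52 -0.15  0.   -0.91 -0.29]
turn first 0.0 then shift cm (tool axes) [0.08 0.09 1.9 ]
```

View pics/g2.png

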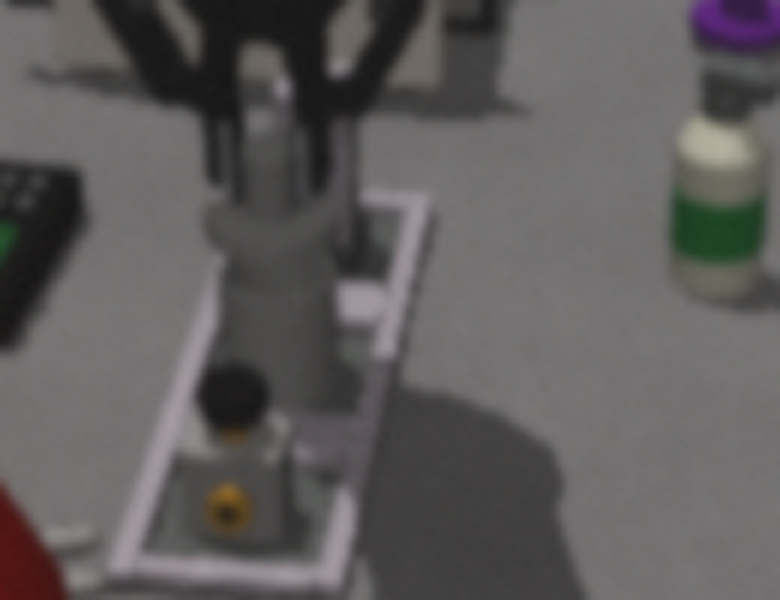

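The cap flange (268,225) sits just above the bowl (275,300) and is aligned in x. I'll lower in fine steps.

Request:
servo_tool(rows=[{"fingers": 0, "x": 0.05, "y": 0.05, "z": 0.3, "turn": 0}, {"fingers": 0, "x": 0, "y": 0, "z": 0.3, "turn": 0}, {"fingers": 0, "x": 0, "y": 0, "z": 0.3, "turn": 0}, {"fingers": 0, "x": 0, "y": 0, "z": 0.2, "turn": 0}, {"fingers": 0, "x": 0, "y": 0, "z": 0, "turn": 0}, {"fingers": 0, "x": 0, "y": 0, "z": 0, "turn": 0}])

```text
clock: 29.75
position: [631.0, -28.6, 82.0]
ee_rot: [-0.678, 0.735, 0.0, -0.0]
contact_force: [0.3, -0.2, -0.5]
gripper_width: 22.0
```

Request:
servo_tool(rows=[{"fingers": 0, "x": 0, "y": 0, "z": 0.1, "turn": 0}, {"fingers": 0, "x": 0, "y": 0, "z": 0.1, "turn": 0}, {"fingers": 0, "x": 0, "y": 0, "z": 0, "turn": 0}, {"fingers": 0, "x": 0, "y": 0, "z": 0, "turn": 0}])

```text
clock: 30.08
position: [631.1, -28.6, 80.3]
ee_rot: [-0.678, 0.735, 0.0, -0.0]
contact_force: [-0.6, -0.6, -0.8]
gripper_width: 22.0
```

Request:
servo_tool(rows=[{"fingers": 0, "x": 0, "y": 0, "z": 0.1, "turn": 0}, {"fingers": 0, "x": 0, "y": 0, "z": 0.1, "turn": 0}, {"fingers": 0, "x": 0, "y": 0, "z": 0, "turn": 0}])

```text
clock: 30.33
position: [630.9, -28.6, 78.1]
ee_rot: [-0.677, 0.736, 0.0, -0.0]
contact_force: [0.5, 0.3, -1.1]
gripper_width: 22.6
```

Request:
servo_tool(rows=[{"fingers": 0, "x": 0, "y": 0, "z": 0.1, "turn": 0}, {"fingers": 0, "x": 0, "y": 0, "z": 0.1, "turn": 0}, {"fingers": 0, "x": 0, "y": 0, "z": 0.05, "turn": 0}, {"fingers": 0, "x": 0, "y": 0, "z": 0, "turn": 0}])

```text
clock: 30.67
position: [631.0, -28.6, 75.6]
ee_rot: [-0.677, 0.736, 0.0, -0.0]
contact_force: [-0.3, -0.3, -0.5]
gripper_width: 21.8
```

Request:
servo_tool(rows=[{"fingers": 0, "x": 0, "y": 0, "z": 0.05, "turn": 0}, {"fingers": 0, "x": 0, "y": 0, "z": 0, "turn": 0}])

```text
clock: 30.83
position: [631.1, -28.6, 75.2]
ee_rot: [-0.678, 0.736, 0.0, -0.0]
contact_force: [-0.8, -0.1, -1.5]
gripper_width: 21.6
```

Request:
servo_tool(rows=[{"fingers": 0, "x": 0, "y": 0, "z": 0.05, "turn": 0}, {"fingers": 0, "x": 0, "y": 0, "z": 0, "turn": 0}])

```text
clock: 31.0
position: [631.2, -28.6, 74.9]
ee_rot: [-0.678, 0.735, -0.0, 0.0]
contact_force: [-0.4, 0.4, -0.6]
gripper_width: 21.9
```

Request:
servo_tool(rows=[{"fingers": 0, "x": 0, "y": 0, "z": 0.05, "turn": 0}, {"fingers": 0, "x": 0, "y": 0, "z": 0, "turn": 0}, {"fingers": 0, "x": 0, "y": 0, "z": 0.05, "turn": 0}, {"fingers": 0, "x": 0, "y": 0, "z": 0, "turn": 0}])

```text
clock: 31.33
position: [631.2, -28.6, 74.8]
ee_rot: [-0.678, 0.735, -0.0, 0.0]
contact_force: [-2.4, -0.9, 4.9]
gripper_width: 21.7
```

Contact came at 74.8, the height expected for a seated cap. Releasing.

Request:
servo_tool(rows=[{"fingers": 5, "x": 0, "y": 0, "z": 0, "turn": 0}, {"fingers": 5, "x": 0, "y": 0, "z": 0, "turn": 0}, {"fingers": 5, "x": 0, "y": 0, "z": 0, "turn": 0}, {"fingers": 5, "x": 0, "y": 0, "z": 0, "turn": 0}, {"fingers": 5, "x": 0, "y": 0, "z": -0.5, "turn": 0}, {"fingers": 5, "x": 0, "y": 0, "z": -1.5, "turn": 0}, {"fingers": 5, "x": 0, "y": 0, "z": -2.5, "turn": 0}, {"fingers": 5, "x": 0, "y": 0, "z": -2.5, "turn": 0}, {"fingers": 5, "x": 0, "y": 0, "z": -2, "turn": 0}, {"fingers": 5, "x": 0, "y": 0, "z": -1, "turn": 0}])

```text
clock: 32.17
position: [632.6, -28.6, 177.4]
ee_rot: [-0.678, 0.735, -0.002, 0.002]
contact_force: [1.2, 0.4, 0.0]
gripper_width: 49.8
```

Request:
servo_tool(rows=[{"fingers": 5, "x": 0, "y": 1, "z": 0, "turn": 0}, {"fingers": 5, "x": 0, "y": 2, "z": 0, "turn": 0}, {"fingers": 5, "x": 0, "y": 2.5, "z": 0, "turn": 0}, {"fingers": 5, "x": 0, "y": 2.5, "z": 0, "turn": 0}, {"fingers": 5, "x": 0, "y": 2.5, "z": 0, "turn": 0}, {"fingers": 5, "x": 0, "y": 2.5, "z": 0, "turn": 0}, {"fingers": 5, "x": 0, "y": 2, "z": 0, "turn": 0}, {"fingers": 5, "x": 0, "y": 1, "z": 0, "turn": 0}, {"fingers": 5, "x": 0, "y": 0, "z": 0, "turn": 0}, {"fingers": 5, "x": 0, "y": 0, "z": 0, "turn": 0}])

```text
clock: 33.0
position: [472.3, -15.3, 174.2]
ee_rot: [-0.678, 0.735, -0.0, 0.001]
contact_force: [0.2, 0.8, -0.3]
gripper_width: 50.0
```

Run:
```python
from h import *
go(0,0,0)
im,d=grab('top','z'); s,_=grab('side','z')
b=cv2.resize(im[80:280,100:420],(800,500),interpolation=cv2.INTER_CUBIC)
cv2.imwrite('pics/z1.png',b[:,:,::-1])
cv2.imwrite('pics/z2.png',cv2.resize(s[110:240,170:340],(784,600),interpolation=cv2.INTER_CUBIC)[:,:,::-1])
W=world('top',d)
def near(c,r): return np.hypot(W[...,0]-c[0],W[...,1]-c[1])<r
for nm,c,lo,hi in(('valve knob',(639,70),63,76),('cap knob',(631,-29),90,110),('cap flange',(631,-29),62,78),('meter',(622.3,-129.5),88,100)):
    q=near(c,40)&(W[...,2]>lo)&(W[...,2]<hi); p=W[q][:,:2].astype(np.float32)
    print(nm,q.sum(),np.round(cv2.minEnclosingCircle(p)[0],1),'r',round(cv2.minEnclosingCircle(p)[1],1),'z',np.round(np.percentile(W[q][:,2],[5,50,95]),1))
```

```text
t 33.0 pos [472.3 -15.3 174.2] yaw(toolY) 175.3 tilt 0.08 F [ 0.2  0.8 -0.3] w 50.0 j [ 0.31  0.18 -0.44  0.   -0.95 -0.39]
turn first 0.0 then shift cm (tool axes) [ 2.31 47.22 17.35]
valve knob 95 [640.   69.8] r 13.8 z [66.  69.  71.9]
cap knob 78 [632.3 -27.4] r 11.8 z [ 92.6  97.6 100.5]
cap flange 303 [632.3 -27.9] r 27.9 z [64.5 68.  71.5]
meter 177 [ 623.4 -130.5] r 21.7 z [89.6 93.2 96.1]
```

View pics/z1.png

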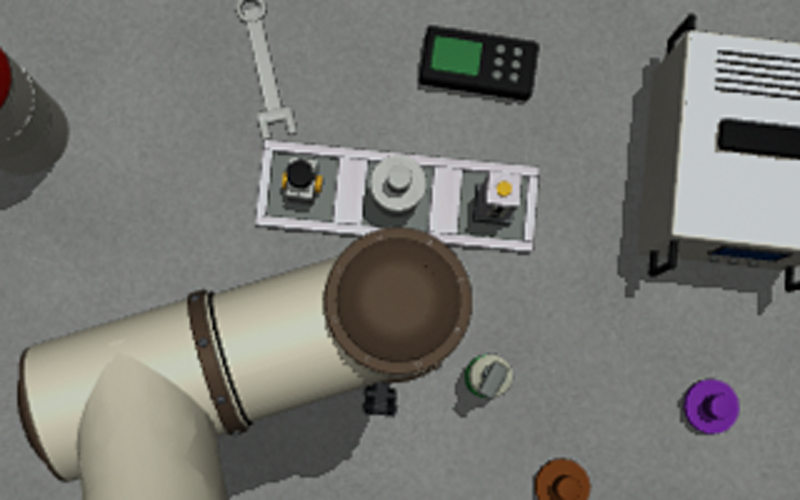

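View pics/z2.png

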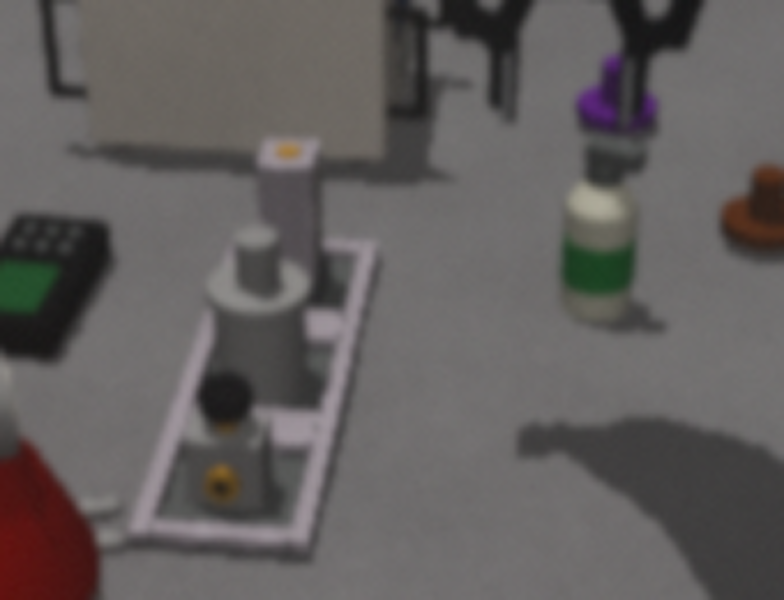

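The valve, the capped bowl and the meter stand in order. The flange top reads 68 mm (69 expected) and the knob top about 99 mm (99 expected). The bystanders haven't moved.

```bash
python3 -c "
from bench import arm
print(arm.job_done())"
```

```text
the job is handed in; nothing more can be done
None
```

The job is handed in at about 33 s of the 102 s allowed. The needle valve is in the recess nearest the gas bottle, the filter bowl is in the middle and the flow meter is nearest the analyser. The steel cap is seated on the bowl.

- **Setting down:** I lowered each part in small steps until the force reading showed contact, then opened the fingers. The highest contact force I read was about 7 N. The flow meter stayed upright throughout.
- **Cap seating:** The last depth check put the flange top at 68 mm (69 expected) and the knob top at about 99 mm (99 expected). The cap is within about 1 mm of the bowl's measured centre.
- **Left alone:** The leak spray, wrench, manometer and both look-alike caps appear unmoved in the last pictures. I checked them by eye and did not re-measure them.
- **Disagreements:** The two cameras and the arm disagreed by 1–3 mm on positions, which is close to the stated calibration error. No check failed.

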